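Empty, reload and lock the parts washer's tipping tub

TASK

Unlock the washer's tipping tub by sliding the lock collar along the bent rail, round both bends, right back to the parking stop at the rail's other end. Then tip the tub over by its handle so that all the clean nuts drop into the drain tray, stand it upright again with every nut in the tray, and load all the dirty bulb caps from the mat into it. Last of all lock it again by sliding the collar back round the rail right up to the stop at the tub, leaving the bottle, the screwdriver and the cardboard box alone.

Things in the scene. Friction and masses are not known exactly. Their poses are not given: they have to be found in the camera images.
- washer: fixed bench parts-washer unit, base plate 6 mm thick. Its frame, used for all offsets below (mm): origin on the bench under the tub, z up, y from the tub towards the drain tray (the tray is on +y, the bent lock rail on -y); yaw varies. Two hinge posts stand at x +-57, y 35, up to z 124. The tub upright: x +-50, y -47..35, bottom at z 41.
- tub (a joint): hinge of the open sheet-metal tub, rad: 0 = upright, grows as the handle side is lifted up and over towards the tray, limit 2.2 (emptying wants about 1.9 or more). It turns about its pouring lip (see tub_hinge). Stiff hinge: the tub stays where it is left, so it must be brought all the way back by hand. Moving the handle takes about 1 to 6 N.
- tub_hinge (a point): point on the fixed hinge line (along washer x) at the middle of the pouring lip, at y 35, z 115
- tub_handle (a point): middle of the tub's handle: a horizontal round steel bar, 10 mm thick, along washer x, 62 mm free between its two brackets, 45 mm behind the tub's back wall (open the fingers 40 mm or less, or they meet the wall). It moves with the tub, on a circle of radius 127 about the hinge line; upright it is at y -92, z 109. It can be pinched from above and turns in the fingers.
- tub_floor (a point): centre of the inner floor of the tub (moves with the tub); x across, y towards the pouring lip, z out of the mouth. The floor spans x +-46, y -28..+26 from here; the tub is 70 deep, 76 long at the mouth (its pouring wall leans out), walls 4. Upright, floor at z 45, lip at z 115, back wall to z 120.
- tray_in (a point): centre of the inner floor of the drain tray in front of the pouring lip: open aluminium tray, inside 132 (x) by 114 (y), side walls to z 46, far wall to z 62, wall by the tub to z 36, floor at z 8 above the bench
- collar: lock collar, captive on the rail: steel ring 34 mm outside, 22 bore, 12 long, with an upright black grip post 14 x 14 on top and a steel weight bar 44 x 12 x 12 below that keeps it upright. Origin at the ring's centre, y = ring axis (along the wire), z up; post z +16..+58, bar -28..-16. It hangs with its centre about 7 mm below the wire's centre line. About 0.15 kg, slides freely.
- rail_start (a point): inner face of the stop disc at the parking end, on the wire's centre line. The rail is a level round steel wire 8 mm thick, 125 mm above the bench, held only at its two ends: it runs along +y to rail_bend1, along +x to rail_bend2, along +y to rail_stop. The collar starts on the last leg, near rail_stop.
- rail_bend1 (a point): where the centre lines of the first and second legs would cross; the real bend is rounded, radius 30 mm
- rail_bend2 (a point): where the centre lines of the second and third legs would cross; bend radius 30 mm
- rail_stop (a point): inner face of the stop disc (20 mm across) at the locking end of the rail, on the wire's centre line; the collar's centre is 6 mm short of it (-y) when it touches; likewise 6 mm (+y) at rail_start. Near the stop its weight bar lies over a tongue on the tub's back (x 40..66, y -77..-43, z 75..83), so the tub cannot tip. Frame as the washer's.
- mat: black floor-mat offcut 84 x 200 x 4 mm, fixed, on the robot's side of the unit, by the tray
- nut1: clean steel hexagon nut, 18 mm across flats, 16 mm high, 30 g; origin at the centre of its underside, z its axis. Two to four of these lie in the tub at the start; absent ones read None from the start.
- nut2: clean steel hexagon nut, 18 mm across flats, 16 mm high, 30 g; origin at the centre of its underside, z its axis. Two to four of these lie in the tub at the start; absent ones read None from the start.
- nut3: clean steel hexagon nut, 18 mm across flats, 16 mm high, 30 g; origin at the centre of its underside, z its axis. Two to four of these lie in the tub at the start; absent ones read None from the start.
- nut4: clean steel hexagon nut, 18 mm across flats, 16 mm high, 30 g; origin at the centre of its underside, z its axis. Two to four of these lie in the tub at the start; absent ones read None from the start.
- cap1: dirty bone-coloured plastic bulb cap: disc 30 mm across, 12 mm high, with a grip rib on top 8 mm wide (its x), 26 mm long (its y), up to 25 mm; 25 g; origin at the centre of its underside. Two or three of these lie on the mat, rib up; absent ones read None from the start.
- cap2: dirty bone-coloured plastic bulb cap: disc 30 mm across, 12 mm high, with a grip rib on top 8 mm wide (its x), 26 mm long (its y), up to 25 mm; 25 g; origin at the centre of its underside. Two or three of these lie on the mat, rib up; absent ones read None from the start.
- cap3: dirty bone-coloured plastic bulb cap: disc 30 mm across, 12 mm high, with a grip rib on top 8 mm wide (its x), 26 mm long (its y), up to 25 mm; 25 g; origin at the centre of its underside. Two or three of these lie on the mat, rib up; absent ones read None from the start.
- cleaner: bystander: white cleaner bottle, 60 mm across, 170 high, standing to the left; origin under its centre
- driver: bystander: screwdriver lying to the right
- bulb_box: bystander: cardboard box 60 x 60 x 75 mm, standing to the left; origin under its centre
Not all that is in view belongs to the job. Leave any red or yellow look-alike of the cap2 alone.

How it is judged:
On the way, in this order (a step that is already met when the one before it is completed fails the run):
1. the collar is at the parking stop (y of collar in the frame of rail_start below 0.016 m), for 0.2 s.
2. the tub is tipped well over (value of joint tub above 1.6 rad), for 0.2 s.
3. the tub stands upright again and every nut lies in the drain tray (value of joint tub below 0.12 rad and x of nut1 in the frame of tray_in between -0.066 and 0.066 m and y of nut1 in the frame of tray_in between -0.059 and 0.059 m and z of nut1 in the frame of tray_in between -0.01 and 0.045 m and x of nut2 in the frame of tray_in between -0.066 and 0.066 m and y of nut2 in the frame of tray_in between -0.059 and 0.059 m and z of nut2 in the frame of tray_in between -0.01 and 0.045 m and x of nut3 in the frame of tray_in between -0.066 and 0.066 m and y of nut3 in the frame of tray_in between -0.059 and 0.059 m and z of nut3 in the frame of tray_in between -0.01 and 0.045 m and x of nut4 in the frame of tray_in between -0.066 and 0.066 m and y of nut4 in the frame of tray_in between -0.059 and 0.059 m and z of nut4 in the frame of tray_in between -0.01 and 0.045 m), for 0.3 s.
4. every cap lies in the upright tub (value of joint tub below 0.12 rad and x of cap1 in the frame of tub_floor between -0.046 and 0.046 m and y of cap1 in the frame of tub_floor between -0.03 and 0.05 m and z of cap1 in the frame of tub_floor between -0.01 and 0.062 m and x of cap2 in the frame of tub_floor between -0.046 and 0.046 m and y of cap2 in the frame of tub_floor between -0.03 and 0.05 m and z of cap2 in the frame of tub_floor between -0.01 and 0.062 m and x of cap3 in the frame of tub_floor between -0.046 and 0.046 m and y of cap3 in the frame of tub_floor between -0.03 and 0.05 m and z of cap3 in the frame of tub_floor between -0.01 and 0.062 m), for 0.3 s.
5. the collar is back at the stop by the tub (y of collar in the frame of rail_stop above -0.016 m), for 0.2 s.
At the end, for the whole second after the job is handed in: Tub within 0.12 rad of upright, every nut in the drain tray, every cap inside the tub, the collar on the last leg within 10 mm of touching the stop, everything at rest (all of step 4 and x of nut1 in the frame of tray_in between -0.066 and 0.066 m and y of nut1 in the frame of tray_in between -0.059 and 0.059 m and z of nut1 in the frame of tray_in between -0.01 and 0.045 m and x of nut2 in the frame of tray_in between -0.066 and 0.066 m and y of nut2 in the frame of tray_in between -0.059 and 0.059 m and z of nut2 in the frame of tray_in between -0.01 and 0.045 m and x of nut3 in the frame of tray_in between -0.066 and 0.066 m and y of nut3 in the frame of tray_in between -0.059 and 0.059 m and z of nut3 in the frame of tray_in between -0.01 and 0.045 m and x of nut4 in the frame of tray_in between -0.066 and 0.066 m and y of nut4 in the frame of tray_in between -0.059 and 0.059 m and z of nut4 in the frame of tray_in between -0.01 and 0.045 m and y of collar in the frame of rail_stop above -0.016 m and linear speed of each of nut1, nut2, nut3, nut4, cap1, cap2, cap3, collar below 0.03 m/s).
It fails at once if the bottle, the screwdriver or the cardboard box is moved more than 3 cm (distance of any of cleaner, driver, bulb_box from where it was at the start of the episode above 0.03 m).
Of nut1, nut2, nut3, nut4 only 2 to 4 are there at a start; the rules pass over those that are not, and their reading is None.
Of cap1, cap2, cap3 only 2 to 3 are there at a start; the rules pass over those that are not, and their reading is None.
At some moment in a run one of cap1, cap2, cap3 may be knocked a few centimetres aside while the robot is not near it.
Once in a run the grip may slacken for a moment while it holds something.
It also fails if it takes over 210 s, if anything falls off the work surface, if the arm or the gripper's body presses on something with over 40 N, if the wrist force passes 120 N, or if a joint passes its speed limit or range.

ROBOT

A 6-joint arm with a two-finger parallel gripper is mounted at the origin on the work surface. World frame = base frame: x ahead of the robot, y to its left, z up, the work surface at z = 0. Lengths are in m, angles in rad, forces in N, time in s.
With the tool pointing down it reaches from about 0.375 to 0.975 m from the base axis. Payload 3.8 kg.
Tool frame: the origin (TCP) lies at the centre of the arm's flange, where the gripper is bolted on; the fingertips stand 166 mm ahead of it and the grasp point (between the pads) lies 147 mm ahead of it; z points along the fingers, y is the direction in which the jaws open and shut (so a half turn about z gives the same grasp; the last joint's range is limited). The gripper opens to 88 mm and grips with 3 to 60 N. Pads are 18 mm wide; open, the fingers measure 123 mm over their backs; the gripper's body (75 mm by 187 mm) begins 45 mm behind the grasp point.
Start: joints at [-1.326, 0.264, 1.604, -0, 1.274, -0.037], TCP at [0.188, -0.648, 0.405] pointing down, gripper open.
Joint ranges: [-2.63, 2.63], [-0.94, 2.18], [0.31, 2.57], [-1.31, 4.45], [0, 2.66], [-2.55, 2.55]. Speed limits (rad/s): [2.57, 2.57, 3.14, 3.14, 3.14, 3.14].

INTERFACE

Orientations are given as a unit quaternion [x, y, z, w].
In Python, from cell import state, snapshot, camera_params, finish_job, find_in gives the robot as it stands.
- The arm moves only by the shell command python3 -m jog 'ROWS' [OPENING]. ROWS is a JSON object of lists of equal length, an entry for each row: "linear": the shift along the tool's x, y, z in cm, a list of three; "rotation": the turn, a rotation vector about the tool's x, y, z in units of 6 degrees (1.0 is 6 degrees), a list of three. In form: {"linear": [[dx, dy, dz], ...], "rotation": [[ax, ay, az], ...]}. A call has 1 to 20 rows; each row shifts and turns the commanded pose from where the row before left it, along the tool's axes as they then stand; what a row does not reach is not made up. A row lasts 1/8 s, in which the tool goes at most 62.5 mm and 10.7 degrees, less where a joint would pass 70% of its speed; a pose out of reach is approached as far as the arm can. A call is refused whole if a number of a shift passes 6.25 or a number of a turn 1, either way. A call with a gripper value outside its range is refused whole. OPENING is the opening, from -1 (shut) to 1 (fully open), so that 0 is half open, set as the call begins (- or left out, the last holds). The fingers move at their own pace and stop on an object; the grip force is fixed at half the most. Time passes only in rows, so rows that do not move let the fingers close. It gives the time, the measured TCP pose, the force and the opening at its end, in the units of the state.
- state(): the state, without advancing time (a new reading comes with each control period).
- snapshot(name): name is "side" or "top" or "wrist"; returns the picture (384x512x3 uint8, blue, green, red); there is no depth.
- camera_params(name): a dict with "fx", "fy", "cx", "cy" (pixels), "k1" (the pictures are not rectified: a ray, as slopes to the right and down, at radius r is drawn at 1 + k1 r^2 times it, then the intrinsics apply), "R" (3x3) and "t" (3): a world point X has camera coordinates R X + t; the wrist camera has in their place "tool_from_camera" (4x4, takes a point from camera to tool coordinates, whose origin is the TCP and whose axes are the flange's). Camera axes: x right, y down, z forward; pixel columns grow to the right and rows downward; lengths in m; the calibration is good to about 2 mm. A picture is of the moment at which its call begins: read the wrist's pose just before it. camera_params takes no time and is no camera call.
- finish_job(): hands the job in, once; it reports no verdict.
Trained networks look in the newest picture that a camera, given by its name, has taken for a name from the list of things; names that differ only in an ending like _2 or _b are one class to them, and where a whole thing is asked for, a point or a joint stands for the part that bears it (a point fixed in the world has none). Each returns a list of dicts, best first, with "p" (0 to 1); they miss things now and then, are a little off and sometimes report something else, mostly with a low value. They report only what shows in the picture. A call takes as long as a camera call. They do not tell look-alikes from the thing itself.
- find_in(name, camera): "xyz" ([x, y, z] in m, in world coordinates, good to about 4 mm: the middle of the surface that is visible of it).
The state is a dict: "time_s": time; "q": joint angles; "joint_vel": joint speeds; "effort": joint torques, N m; "ee_pos": TCP position; "eef_rot": TCP orientation; "ft_force": force on the tool from outside, world axes, zero at the start; "torque": the same for the moment, N m; "finger_gap": finger opening in m.
Only numpy, scipy, OpenCV 4.12 (cv2) and the standard library are available. Lean on these libraries where they do the work, as an engineer would, in place of code of your own. Each camera call takes 0.05 s, during which the arm holds its last target. There are 200 camera calls.

## Working session

There is one attempt and no reset: what is moved stays moved. The work goes in short steps, Python scripts to look and compute and a shell command to move; the robot and the scene stay as the last step left them, time stands still between calls to the robot, and variables do not carry over. Pictures are saved under pics/ and viewed, about 12 in all and at most 16, crops included, and the job is handed in when it is done.

```bash
ls; mkdir -p pics
python3 - <<'E'
from cell import *
import cv2,numpy as np
s=state();print(s)
for n in("top","side"):
    p=snapshot(n);cv2.imwrite(f"pics/{n}0.png",p)
    c=camera_params(n);print(n,c)
    for k in["washer","tub_handle","tub_floor","tray_in","collar","rail_start","rail_stop","rail_bend1","rail_bend2","mat","nut1","cap1","cleaner","driver","bulb_box","tub_hinge"]:
        try:print(k,[(np.round(d["xyz"],3).tolist(),round(d["p"],2)) for d in find_in(k,n)])
        except Exception as e:print(k,e)
print(camera_params("wrist"))
a=cv2.imread("pics/top0.png");b=cv2.imread("pics/side0.png")
E
```

```text
pics
{'time_s': 0.0, 'q': array([-1.32587275e+00,  2.64776640e-01,  1.60535114e+00, -6.38600615e-06,
        1.27372396e+00, -3.69014956e-02]), 'joint_vel': array([ 7.86585326e-05,  2.17012758e-04, -1.62771727e-03, -1.30681660e-04,
        1.49202916e-03,  8.51703657e-04]), 'effort': array([ 2.75065249e-03, -5.02102053e+01, -3.56875241e+01,  7.31733791e-02,
        2.93954881e-02, -1.90175247e-04]), 'ee_pos': array([ 0.18763828, -0.64804532,  0.40338412]), 'eef_rot': array([ 9.90087482e-01,  1.40447505e-01, -1.20308720e-04, -1.12312083e-03]), 'ft_force': array([-0.31499413, -0.56272436, -0.65427827]), 'torque': array([-0.01233954,  0.00115356, -0.01428212]), 'finger_gap': 0.0880438913757641}
top {'fx': 356.4570908720325, 'fy': 356.4570908720325, 'cx': 258.5565132777296, 'cy': 192.58662879576573, 'k1': -0.05228715180315752, 'R': array([[ 0.00311059, -0.999826  , -0.01839251],
       [-0.99758145, -0.00182542, -0.0694832 ],
       [ 0.06943754,  0.01856416, -0.99741356]]), 't': array([0.02290766, 0.55388254, 1.04196058])}
washer [([0.616, 0.059, 0.01], 0.75)]
tub_handle [([0.628, 0.022
[... 1539 characters left out ...]
, 0.446, 0.092], 0.9), ([0.617, 0.067, 0.034], 0.47)]
driver [([0.434, -0.402, 0.023], 0.58)]
bulb_box [([0.495, 0.476, 0.072], 0.59)]
tub_hinge [([0.614, 0.073, 0.037], 0.77), ([0.454, 0.185, 0.008], 0.75)]
{'fx': 330.04637000615946, 'fy': 330.04637000615946, 'cx': 256.53633819772983, 'cy': 186.9288090038594, 'k1': -0.0607235623718253, 'tool_from_camera': array([[-2.23689740e-04, -9.45819218e-01, -3.24693637e-01,
         8.59418613e-02],
       [ 9.99999944e-01, -2.93030756e-04,  1.64661045e-04,
        -1.21701064e-03],
       [-2.50884803e-04, -3.24693581e-01,  9.45819230e-01,
         2.01238288e-02],
       [ 0.00000000e+00,  0.00000000e+00,  0.00000000e+00,
         1.00000000e+00]])}
```

View pics/top0.png

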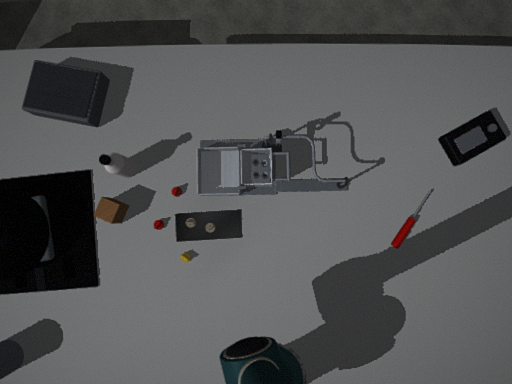

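View pics/side0.png

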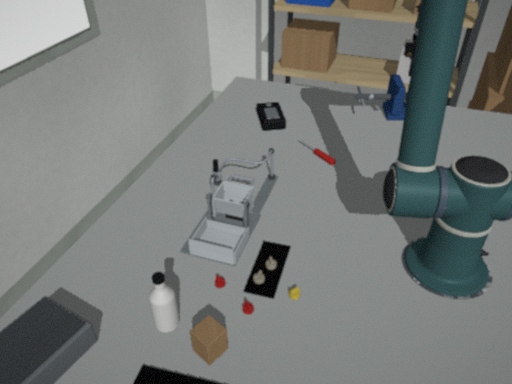

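The top view has the tub at about (258,165), the tray to its left, the rail to its right, the collar at (279,133) and two caps at (191,223) and (210,228). The red and yellow look-alikes are nearby. I'll zoom in to get the washer frame.

```bash
cat > h.py <<'E'
from cell import *
import cv2,numpy as np
from scipy.spatial.transform import Rotation as Ro
def cam(n,s=None):
    c=camera_params(n)
    if n=="wrist":
        s=s or state();T=np.eye(4);T[:3,:3]=Ro.from_quat(s["eef_rot"]).as_matrix();T[:3,3]=s["ee_pos"]
        W=np.linalg.inv(T@c["tool_from_camera"]);c["R"]=W[:3,:3];c["t"]=W[:3,3]
    return c
def proj(c,X):
    P=np.atleast_2d(X)@c["R"].T+c["t"];a=P[:,:2]/P[:,2:];r2=(a**2).sum(1,keepdims=True)
    a=a*(1+c["k1"]*r2);return a*[c["fx"],c["fy"]]+[c["cx"],c["cy"]]
def unproj(c,uv,z):
    uv=np.atleast_2d(np.array(uv,float));K=np.array([[c["fx"],0,c["cx"]],[0,c["fy"],c["cy"]],[0,0,1]])
    d=(uv-[c["cx"],c["cy"]])/[c["fx"],c["fy"]];a=d.copy()
    for _ in range(20):a=d/(1+c["k1"]*(a**2).sum(1,keepdims=True))
    o=-c["R"].T@c["t"];D=np.c_[a,np.ones(len(a))]@c["R"]
    return o+D*((z-o[2])/D[:,2:])
def crop(img,x0,y0,x1,y1,k,f):cv2.imwrite(f,cv2.resize(img[y0:y1,x0:x1],None,fx=k,fy=k,interpolation=cv2.INTER_CUBIC))
E
python3 - <<'E'
from h import *
crop(cv2.imread("pics/top0.png"),165,110,365,250,4,"pics/top0c.png")
E
```

```text
(no output)
```

View pics/top0c.png

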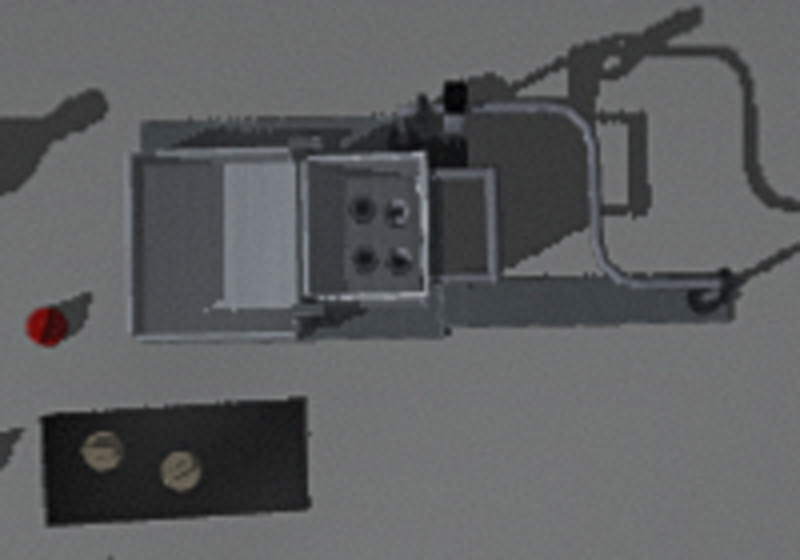

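Top crop: tub mouth corners are near (429,149), (429,299), (303,153) and (303,299). The handle bar is at x≈493, the bends at (590,108) and (598,283), the parking stop at (723,280), and the collar post top at (456,92). Four nuts are in the tub and two caps on the mat.

Run:
```python
from h import *
from scipy.optimize import least_squares
c=cam("top")
P=np.array([[50,-47,120],[-50,-47,120],[50,35,115],[-50,35,115],[0,-92,109]])/1e3
Q=np.array([[429,149],[429,299],[303,153],[303,299],[493,224]])/4+[165,110]
def W(p,P):return Ro.from_euler("z",p[2]).apply(P)+[p[0],p[1],0]
r=least_squares(lambda p:(proj(c,W(p,P))-Q).ravel(),[.62,.03,0]);print(r.x,np.round(r.fun.reshape(-1,2)*4,1))
f=lambda uv,z:np.round(unproj(c,np.array(uv)/4+[165,110],z),3)
R=[(476,107),(540,105),(590,108),(588,150),(598,225),(640,283),(700,283),(723,280)]
w=f(R,.125);print("rail world",w.tolist());print("rail washer",(Ro.from_euler("z",-r.x[2]).apply(w-[*r.x[:2],0])*1e3).round(0).tolist())
print("post",f([(456,92)],.125-.007+.058))
print("caps",f([(103,450),(181,470)],.025).tolist())
print("nuts",f([(362,208),(397,212),(364,258),(399,260)],.061).tolist())
print("tray",f([(136,153),(134,338)],.062))
```

```text
[0.61906418 0.03422539 0.00916455] [[-3.2  1.5]
 [-1.8 -2.1]
 [ 2.9  0. ]
 [ 3.2 -0.5]
 [-1.   1.2]]
rail world [[0.698, -0.046, 0.125], [0.7, -0.09, 0.125], [0.698, -0.123, 0.125], [0.669, -0.122, 0.125], [0.618, -0.128, 0.125], [0.579, -0.156, 0.125], [0.579, -0.196, 0.125], [0.581, -0.212, 0.125]]
rail washer [[78.0, -81.0, 125.0], [80.0, -125.0, 125.0], [77.0, -158.0, 125.0], [49.0, -157.0, 125.0], [-3.0, -162.0, 125.0], [-42.0, -190.0, 125.0], [-42.0, -230.0, 125.0], [-40.0, -246.0, 125.0]]
post [[ 0.696 -0.031  0.176]]
caps [[0.464, 0.225, 0.025], [0.45, 0.167, 0.025]]
nuts [[0.639, 0.033, 0.061], [0.636, 0.007, 0.061], [0.603, 0.031, 0.061], [0.602, 0.006, 0.061]]
tray [[0.679 0.197 0.062]
 [0.545 0.196 0.062]]
```

```bash
cat > plan.py <<'E'
# works out moves: args "x,y,zgrasp,angle_deg,n[,tilt]" (world, m); angle = heading of tool x; tilt about tool y
import sys
from h import *
def pose(x,y,z,a,t=0):
    R=Ro.from_euler("z",a,degrees=True)*Ro.from_euler("x",180,degrees=True)*Ro.from_euler("y",t,degrees=True)
    return np.array([x,y,z])-R.apply([0,0,.147]),R
s=state();args=sys.argv[1:]
p,R=s["ee_pos"],Ro.from_quat(s["eef_rot"])
if args and args[0].startswith("from="):  # commanded start
    p,R=pose(*map(float,args.pop(0)[5:].split(",")))
for a in args:
    v=[float(k) for k in a.split(",")];n=int(v.pop(4));tp,tR=pose(*v)
    lin=[];rot=[]
    for i in range(n):
        m=n-i
        l=np.round(R.inv().apply((tp-p)/m)*100,2);w=np.round(np.degrees((R.inv()*tR).as_rotvec())/6/m,2)
        p=p+R.apply(l/100);R=R*Ro.from_rotvec(np.radians(w*6));lin.append((l+0.).tolist());rot.append((w+0.).tolist())
    import json;print(a);print(json.dumps({"linear":lin,"rotation":rot}).replace(" ","").replace(".0,",",").replace(".0]","]"))
g=Ro.from_quat(s["eef_rot"]);print("grasp now",(s["ee_pos"]+g.apply([0,0,.147])).round(4),"xaxis deg",np.degrees(np.arctan2(*g.apply([1,0,0])[[1,0]])).round(1),"t",s["time_s"],"gap",s["finger_gap"])
E
python3 plan.py 0.65,-0.10,0.28,90,16
```

```text
0.65,-0.10,0.28,90,16
{"linear":[[3.73,-2.49,-0.14],[3.92,-2.18,-0.14],[4.08,-1.86,-0.14],[4.22,-1.52,-0.14],[4.32,-1.18,-0.14],[4.41,-0.83,-0.14],[4.46,-0.47,-0.14],[4.48,-0.11,-0.14],[4.47,0.25,-0.14],[4.44,0.61,-0.14],[4.38,0.97,-0.14],[4.28,1.32,-0.14],[4.16,1.66,-0.14],[4.02,1.99,-0.14],[3.84,2.31,-0.14],[3.65,2.6,-0.13]],"rotation":[[0,0,-0.77],[0,0,-0.77],[0,0,-0.77],[0,0,-0.77],[0,0,-0.77],[0,0,-0.77],[0,0,-0.77],[0,0,-0.77],[0,0,-0.77],[0,0,-0.77],[0,0,-0.77],[0,0,-0.77],[0,0,-0.77],[0,0,-0.77],[0,0,-0.76],[0,0,-0.77]]}
grasp now [ 0.1877 -0.6484  0.2577] xaxis deg 16.1 t 1.7 gap 0.08811671386225434
```

```bash
python3 -m jog '{"linear":[[3.7,-2.5,-0.1],[3.9,-2.2,-0.1],[4.1,-1.9,-0.1],[4.2,-1.5,-0.1],[4.3,-1.2,-0.1],[4.4,-0.8,-0.1],[4.5,-0.5,-0.2],[4.5,-0.1,-0.2],[4.5,0.3,-0.2],[4.4,0.6,-0.2],[4.4,1.0,-0.1],[4.3,1.3,-0.1],[4.2,1.7,-0.1],[4.0,2.0,-0.1],[3.8,2.3,-0.1],[3.7,2.6,-0.1],[0,0,0],[0,0,0]],"rotation":[[0,0,-0.77],[0,0,-0.77],[0,0,-0.77],[0,0,-0.77],[0,0,-0.77],[0,0,-0.77],[0,0,-0.77],[0,0,-0.77],[0,0,-0.77],[0,0,-0.77],[0,0,-0.77],[0,0,-0.77],[0,0,-0.77],[0,0,-0.77],[0,0,-0.76],[0,0,-0.77],[0,0,0],[0,0,0]]}' 0
python3 - <<'E'
from h import *
c=cam("wrist");p=snapshot("wrist");np.savez("c1",**c);cv2.imwrite("pics/w1.png",cv2.resize(p,None,fx=1.5,fy=1.5))
for k in["collar","tub_handle","tub_floor","washer","nut1"]:print(k,[(np.round(d["xyz"],3).tolist(),round(d["p"],2)) for d in find_in(k,"wrist")])
E
python3 plan.py
```

```text
time_s: 3.95
ee_pos: [0.6502, -0.0994, 0.4245]
eef_rot: [0.707, 0.707, -0.0, -0.0]
ft_force: [-0.2, -0.4, -0.2]
finger_gap: 0.0444
collar [([0.693, -0.03, 0.158], 0.93)]
tub_handle []
tub_floor [([0.618, 0.008, 0.07], 0.83)]
washer [([0.62, -0.009, 0.048], 0.92), ([0.634, 0.01, 0.064], 0.32)]
nut1 [([0.637, 0.007, 0.062], 0.8), ([0.642, 0.036, 0.063], 0.78), ([0.604, 0.03, 0.062], 0.67), ([0.604, 0.011, 0.062], 0.55)]
grasp now [ 0.6499 -0.1002  0.2779] xaxis deg 89.9 t 4.25 gap 0.04355757867251533
```

View pics/w1.png

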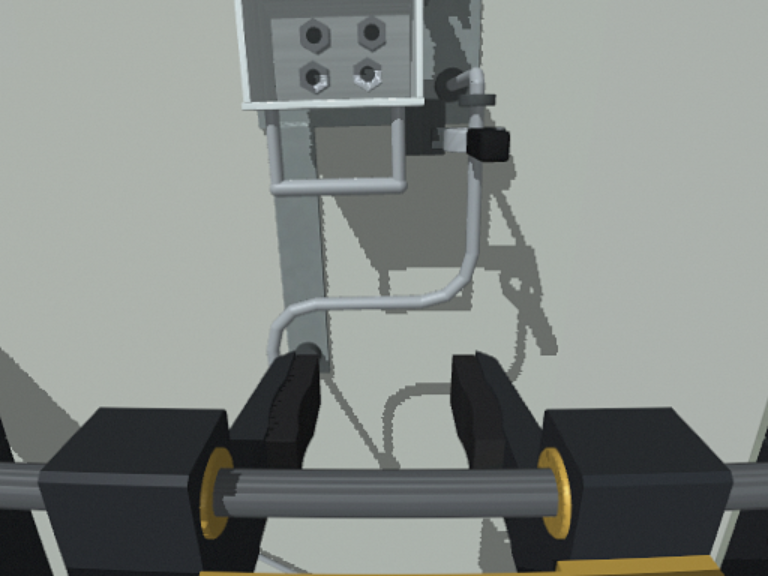

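Wrist view: four nuts in the tub, handle bar (272,188)–(404,186), stop disc (477,99), wire leg 3 at x≈474, leg 2 at y≈301, leg 1 near (278,345).

Run:
```python
from h import *
c=dict(np.load("c1.npz"))
f=lambda uv,z:print(np.round(unproj(c,np.array(uv)/1.5,z),4).tolist())
f([(477,72),(477,99),(474,180),(473,240),(400,301),(330,303),(279,330),(276,352)],.125)
f([(488,131)],.176);f([(272,188),(404,186)],.109);f([(243,105),(422,102)],.120)
```

```text
[[0.6992, 0.007, 0.125], [0.6999, -0.0066, 0.125], [0.7005, -0.0497, 0.125], [0.7019, -0.0843, 0.125], [0.6598, -0.1223, 0.125], [0.6173, -0.1237, 0.125], [0.5849, -0.1417, 0.125], [0.5819, -0.1569, 0.125]]
[[0.6966, -0.0213, 0.176]]
[[0.5834, -0.0564, 0.109], [0.662, -0.0554, 0.109]]
[[0.5729, -0.0093, 0.12], [0.6708, -0.0082, 0.12]]
```

```bash
python3 -m jog '{"linear":[[1.8,1.25,0],[1.8,1.25,0],[1.8,1.25,0],[1.8,1.25,0],[0,0,2],[0,0,2],[0,0,0],[0,0,0]],"rotation":[[0,0,0],[0,0,0],[0,0,0],[0,0,0],[0,0,0],[0,0,0],[0,0,0],[0,0,0]]}' 0
python3 - <<'E'
from h import *
c=cam("wrist");p=snapshot("wrist");np.savez("c2",**c);crop(p,100,0,420,384,2,"pics/w2.png")
print([(np.round(d["xyz"],3).tolist(),round(d["p"],2)) for d in find_in("collar","wrist")])
print(proj(c,[[.7,-.028,.176]]))
E
python3 plan.py
```

```text
time_s: 5.25
ee_pos: [0.7001, -0.0279, 0.3842]
eef_rot: [0.707, 0.707, -0.0, -0.0]
ft_force: [-0.0, -0.2, -0.3]
finger_gap: 0.0441
[([0.7, -0.026, 0.132], 0.63)]
[[255.68084895 219.96443236]]
grasp now [ 0.7007 -0.0279  0.2386] xaxis deg 90.0 t 5.35 gap 0.04421619288902608
```

View pics/w2.png

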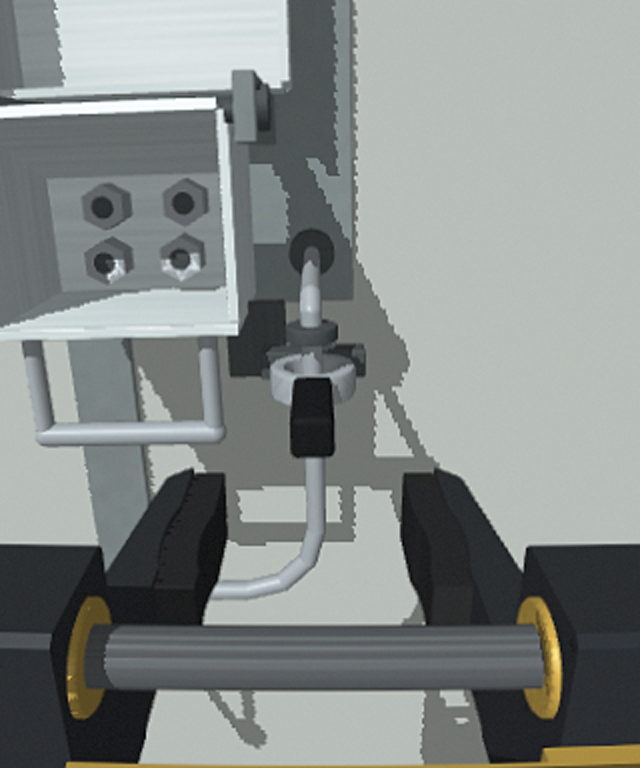

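The post top is at about (313,438) in the crop, which is (256,219) full scale and matches my prediction of (256,220). Next: descend and grip.

```bash
python3 -m jog '{"linear":[[0,0,2],[0,0,2],[0,0,2],[0,0,2],[0,0,0]],"rotation":[[0,0,0],[0,0,0],[0,0,0],[0,0,0],[0,0,0]]}' 0
python3 -m jog '{"linear":[[0,0,0],[0,0,0],[0,0,0],[0,0,0],[0,0,0],[0,0,-0.3],[0,0,0]],"rotation":[[0,0,0],[0,0,0],[0,0,0],[0,0,0],[0,0,0],[0,0,0],[0,0,0]]}' -1
python3 plan.py from=.7007,-.028,.161,90 .7012,-.085,.161,90,4 .6995,-.103,.161,67,4 .692,-.115,.161,45,4 .680,-.1215,.161,22,4 .669,-.123,.161,1,4
```

```text
time_s: 5.98
ee_pos: [0.6993, -0.0272, 0.3011]
eef_rot: [0.707, 0.707, -0.002, -0.002]
ft_force: [0.6, 0.6, -1.0]
finger_gap: 0.044
time_s: 6.85
ee_pos: [0.7003, -0.0272, 0.3073]
eef_rot: [0.707, 0.707, -0.0, -0.0]
ft_force: [-0.3, -0.5, -2.1]
finger_gap: 0.0138
.7012,-.085,.161,90,4
{"linear":[[-1.43,0.01,0],[-1.42,0.01,0],[-1.43,0.02,0],[-1.42,0.01,0]],"rotation":[[0,0,0],[0,0,0],[0,0,0],[0,0,0]]}
.6995,-.103,.161,67,4
{"linear":[[-0.45,-0.04,0],[-0.45,0,0],[-0.45,0.05,0],[-0.44,0.09,0]],"rotation":[[0,0,0.96],[0,0,0.96],[0,0,0.96],[0,0,0.95]]}
.692,-.115,.161,45,4
{"linear":[[-0.35,-0.05,0],[-0.35,-0.02,0],[-0.36,0.01,0],[-0.35,0.04,0]],"rotation":[[0,0,0.92],[0,0,0.92],[0,0,0.91],[0,0,0.92]]}
.680,-.1215,.161,22,4
{"linear":[[-0.33,-0.1,0],[-0.33,-0.06,0],[-0.34,-0.03,0],[-0.34,0.01,0]],"rotation":[[0,0,0.96],[0,0,0.96],[0,0,0.96],[0,0,0.95]]}
.669,-.123,.161,1,4
{"linear":[[-0.27,-0.07,0],[-0.27,-0.04,0],[-0.28,-0.02,0],[-0.28,0.01,0]],"rotation":[[0,0,0.88],[0,0,0.87],[0,0,0.88],[0,0,0.87]]}
grasp now [ 0.7002 -0.0272  0.1603] xaxis deg 90.0 t 6.85 gap 0.013832465199894336
```

```bash
python3 -m jog '{"linear":[[-1.43,0,0],[-1.43,0,0],[-1.43,0.02,0],[-1.43,0.02,0],[-0.45,-0.04,0],[-0.45,0,0],[-0.45,0.05,0],[-0.45,0.1,0]],"rotation":[[0,0,0],[0,0,0],[0,0,0],[0,0,0],[0,0,0.96],[0,0,0.96],[0,0,0.96],[0,0,0.96]]}'
python3 -m jog '{"linear":[[-0.35,-0.05,0],[-0.35,-0.02,0],[-0.35,0,0],[-0.35,0.05,0],[-0.33,-0.1,0],[-0.33,-0.06,0],[-0.34,-0.03,0],[-0.34,0,0],[-0.27,-0.07,0],[-0.27,-0.04,0],[-0.27,-0.02,0],[-0.27,0,0],[0,0,0]],"rotation":[[0,0,0.92],[0,0,0.92],[0,0,0.92],[0,0,0.92],[0,0,0.96],[0,0,0.96],[0,0,0.96],[0,0,0.96],[0,0,0.87],[0,0,0.87],[0,0,0.87],[0,0,0.87],[0,0,0]]}'
python3 plan.py .613,-.1235,.161,1,4 .601,-.126,.161,23,4 .589,-.133,.161,45,4  .582,-.145,.161,67,4 .5805,-.158,.161,90,4 .5805,-.20,.161,90,4
```

```text
time_s: 7.85
ee_pos: [0.6991, -0.1036, 0.3077]
eef_rot: [0.835, 0.55, -0.0, 0.0]
ft_force: [-1.6, 0.8, -1.7]
finger_gap: 0.0136
time_s: 9.48
ee_pos: [0.6687, -0.123, 0.3077]
eef_rot: [1.0, 0.009, -0.0, 0.0]
ft_force: [0.1, -0.2, -1.6]
finger_gap: 0.0134
.613,-.1235,.161,1,4
{"linear":[[-1.39,-0.01,-0.01],[-1.39,-0.01,-0.01],[-1.39,-0.01,0],[-1.4,-0.02,-0.01]],"rotation":[[0,0,0],[0,0,0],[0,0,0],[0,0,0]]}
.601,-.126,.161,23,4
{"linear":[[-0.3,0.06,0],[-0.31,0.03,0],[-0.3,0,0],[-0.31,-0.03,0]],"rotation":[[0,0,-0.92],[0,0,-0.92],[0,0,-0.91],[0,0,-0.92]]}
.589,-.133,.161,45,4
{"linear":[[-0.34,0.04,0],[-0.35,0.01,0],[-0.35,-0.02,0],[-0.34,-0.06,0]],"rotation":[[0,0,-0.92],[0,0,-0.92],[0,0,-0.91],[0,0,-0.92]]}
.582,-.145,.161,67,4
{"linear":[[-0.34,0.09,0],[-0.34,0.06,0],[-0.34,0.02,0],[-0.35,-0.01,0]],"rotation":[[0,0,-0.92],[0,0,-0.91],[0,0,-0.92],[0,0,-0.91]]}
.5805,-.158,.161,90,4
{"linear":[[-0.31,0.09,0],[-0.32,0.06,0],[-0.33,0.03,0],[-0.33,-0.01,0]],"rotation":[[0,0,-0.96],[0,0,-0.96],[0,0,-0.96],[0,0,-0.96]]}
.5805,-.20,.161,90,4
{"linear":[[-1.05,0,0],[-1.05,0,0],[-1.05,0,0],[-1.05,0,0]],"rotation":[[0,0,0],[0,0,0],[0,0,0],[0,0,0]]}
grasp now [ 0.6687 -0.123   0.1607] xaxis deg 1.0 t 9.475 gap 0.013424222533211533
```

```bash
python3 -m jog '{"linear":[[-1.39,0,0],[-1.39,0,0],[-1.39,0,0],[-1.39,0,0],[-0.3,0.06,0],[-0.3,0.03,0],[-0.3,0,0],[-0.3,-0.03,0],[-0.35,0.04,0],[-0.35,0,0],[-0.35,-0.02,0],[-0.35,-0.06,0],[0,0,0]],"rotation":[[0,0,0],[0,0,0],[0,0,0],[0,0,0],[0,0,-0.92],[0,0,-0.92],[0,0,-0.92],[0,0,-0.92],[0,0,-0.92],[0,0,-0.92],[0,0,-0.92],[0,0,-0.92],[0,0,0]]}'
python3 -m jog '{"linear":[[-0.34,0.09,0],[-0.34,0.06,0],[-0.34,0.02,0],[-0.34,0,0],[-0.32,0.09,0],[-0.32,0.06,0],[-0.32,0.03,0],[-0.32,0,0],[-1,0,0],[-1,0,0],[-1,0,0],[-1,0,0],[0,0,0]],"rotation":[[0,0,-0.92],[0,0,-0.92],[0,0,-0.92],[0,0,-0.92],[0,0,-0.96],[0,0,-0.96],[0,0,-0.96],[0,0,-0.96],[0,0,0],[0,0,0],[0,0,0],[0,0,0],[0,0,0]]}'
python3 -m jog '{"linear":[[-0.3,0,0.2],[-0.3,0,0.1],[-0.2,0,0],[0,0,0]],"rotation":[[0,0,0],[0,0,0],[0,0,0],[0,0,0]]}'
python3 plan.py
```

```text
time_s: 11.1
ee_pos: [0.5885, -0.1327, 0.3078]
eef_rot: [0.924, 0.383, 0.0, 0.0]
ft_force: [-0.2, -0.5, -1.9]
finger_gap: 0.0138
time_s: 12.72
ee_pos: [0.5812, -0.1986, 0.3077]
eef_rot: [0.706, 0.708, -0.0, 0.0]
ft_force: [-0.7, 0.2, -0.8]
finger_gap: 0.0139
time_s: 13.22
ee_pos: [0.5814, -0.2021, 0.3061]
eef_rot: [0.706, 0.708, 0.003, -0.003]
ft_force: [-3.3, 14.8, 7.8]
finger_gap: 0.0135
grasp now [ 0.5813 -0.2009  0.1591] xaxis deg 90.2 t 13.225 gap 0.013542101305158604
```

```bash
python3 -m jog '{"linear":[[0.2,0,0],[0,0,0],[0,0,0]],"rotation":[[0,0,0],[0,0,0],[0,0,0]]}'
python3 -m jog '{"linear":[[0,0,0],[0,0,0],[0,0,-2],[0,0,-3],[0,0,-3],[3,0,-3],[3,0,-2],[0,0,0]],"rotation":[[0,0,0],[0,0,0],[0,0,0],[0,0,0],[0,0,0],[0,0,0],[0,0,0],[0,0,0]]}' -0.15
python3 - <<'E'
from h import *
c=dict(np.load("c2.npz"))
f=lambda uv,z:print(np.round(unproj(c,np.array(uv)/2+[100,0],z),4).tolist())
f([(44,437),(217,433)],.109);f([(238,330)],.12);f([(312,338)],.125)
c=cam("wrist");p=snapshot("wrist");np.savez("c3",**c);cv2.imwrite("pics/w3.png",cv2.resize(p,None,fx=1.3,fy=1.3))
print([(np.round(d["xyz"],3).tolist(),round(d["p"],2)) for d in find_in("collar","wrist")])
E
python3 plan.py
```

```text
time_s: 13.6
ee_pos: [0.5813, -0.2013, 0.306]
eef_rot: [0.706, 0.709, 0.001, -0.002]
ft_force: [-2.9, 7.9, 7.8]
finger_gap: 0.0135
time_s: 14.6
ee_pos: [0.5816, -0.1426, 0.4388]
eef_rot: [0.705, 0.709, 0.002, 0.003]
ft_force: [0.8, -0.2, -0.1]
finger_gap: 0.0373
[[0.5854, -0.0577, 0.109], [0.6599, -0.0556, 0.109]]
[[0.6718, -0.0077, 0.12]]
[[0.7001, -0.0095, 0.125]]
[([0.586, -0.198, 0.13], 0.8)]
grasp now [ 0.5811 -0.144   0.2886] xaxis deg 90.3 t 14.7 gap 0.03762866098967936
```

View pics/w3.png

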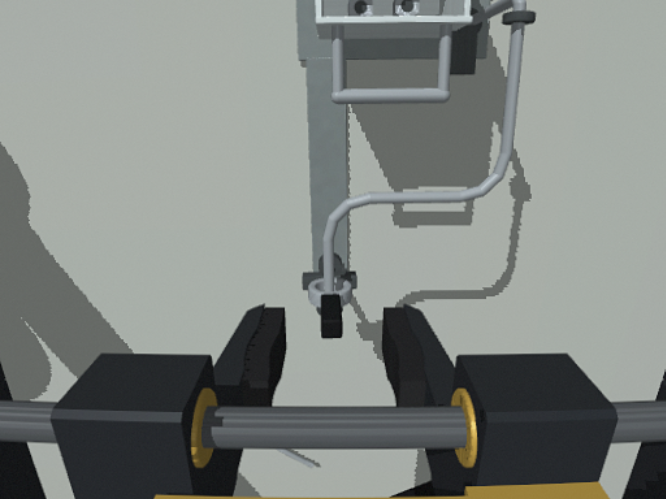

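The collar sits at the parking stop, (330,295) in the picture, with the stop just below it. Next is the handle.

```bash
python3 plan.py .622,-.0565,.22,1,15
```

```text
.622,-.0565,.22,1,15
{"linear":[[0.58,0.28,0.46],[0.61,0.21,0.46],[0.63,0.15,0.46],[0.64,0.08,0.46],[0.64,0.02,0.46],[0.64,-0.05,0.46],[0.63,-0.11,0.45],[0.62,-0.18,0.46],[0.6,-0.24,0.45],[0.57,-0.3,0.46],[0.53,-0.36,0.45],[0.49,-0.41,0.46],[0.45,-0.46,0.45],[0.4,-0.51,0.46],[0.34,-0.55,0.45]],"rotation":[[0,0,0.99],[0,0,0.99],[0,0,0.99],[0,0,0.99],[0,0,0.99],[0,0,0.99],[0,0,0.99],[0,0,0.99],[0,0,0.99],[0,0,0.99],[0,0,1],[0,0,0.99],[0,0,1],[0.01,-0.01,0.99],[0,0,1]]}
grasp now [ 0.5811 -0.144   0.2886] xaxis deg 90.3 t 14.7 gap 0.03762866098967936
```

```bash
python3 -m jog '{"linear":[[0.6,0.3,0.46],[0.6,0.2,0.46],[0.63,0.15,0.46],[0.64,0.08,0.46],[0.64,0,0.46],[0.64,-0.05,0.46],[0.63,-0.1,0.46],[0.62,-0.2,0.46],[0.6,-0.24,0.46],[0.57,-0.3,0.46],[0.53,-0.36,0.46],[0.5,-0.4,0.46],[0.45,-0.46,0.46],[0.4,-0.5,0.46],[0.35,-0.55,0.46],[0,0,0],[0,0,0]],"rotation":[[0,0,0.99],[0,0,0.99],[0,0,0.99],[0,0,0.99],[0,0,0.99],[0,0,0.99],[0,0,0.99],[0,0,0.99],[0,0,0.99],[0,0,0.99],[0,0,1],[0,0,0.99],[0,0,1],[0,0,1],[0,0,1],[0,0,0],[0,0,0]]}'
python3 - <<'E'
from h import *
c=cam("wrist");p=snapshot("wrist");np.savez("c4",**c)
h=np.array([[.622,-.0565,.109],[.6535,-.0562,.109],[.5905,-.0568,.109]])
for q in proj(c,h):cv2.circle(p,(int(round(q[0])),int(round(q[1]))),2,(0,0,255),-1)
cv2.imwrite("pics/w4.png",cv2.resize(p,None,fx=1.3,fy=1.3))
E
python3 plan.py
```

```text
time_s: 16.82
ee_pos: [0.6219, -0.0569, 0.3651]
eef_rot: [1.0, 0.008, -0.001, 0.0]
ft_force: [-0.5, -0.8, -0.1]
finger_gap: 0.0374
grasp now [ 0.6219 -0.0568  0.2184] xaxis deg 0.9 t 16.875 gap 0.03739605937184895
```

View pics/w4.png

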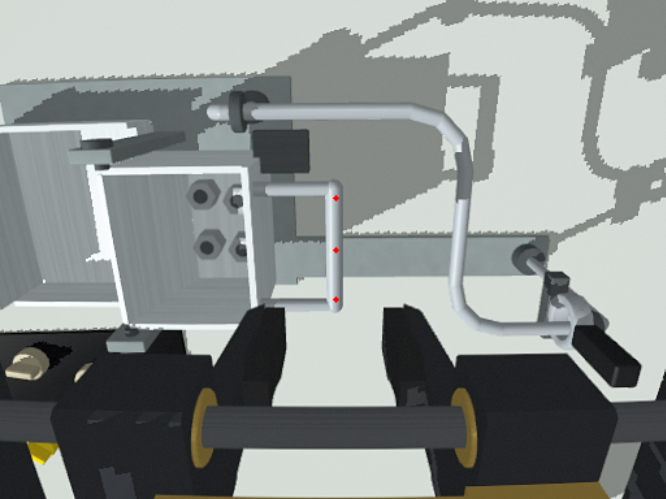

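The predicted points lie on the bar, centred at (336,250). Next: descend and pinch.

```bash
python3 -m jog '{"linear":[[0,0,3],[0,0,3],[0,0,2],[0,0,1.5],[0,0,1.3],[0,0,0]],"rotation":[[0,0,0],[0,0,0],[0,0,0],[0,0,0],[0,0,0],[0,0,0]]}'
python3 -m jog '{"linear":[[0,0,0],[0,0,0],[0,0,0],[0,0,0],[0,0,0]],"rotation":[[0,0,0],[0,0,0],[0,0,0],[0,0,0],[0,0,0]]}' -1
python3 - <<'E'
import numpy as np,math
hy,hz=.0,.0
a0=math.atan2(-6,-127)
P=lambda t:np.array([127.1*math.cos(a0-t),127.1*math.sin(a0-t)])
th=np.arange(0,2.11,.05)
Q=np.array([P(t) for t in th]);D=np.diff(Q,axis=0)/10  # cm dy,dz
# tool: x=+X, y=-Y, z=-Z (yaw~0.9deg)
for t,d,q in zip(th[1:],D,Q[1:]):print(round(t,2),"tool y,z",(-d).round(2).tolist(),"abs y,z",q.round(0))
E
python3 plan.py
```

```text
time_s: 17.62
ee_pos: [0.6218, -0.056, 0.2568]
eef_rot: [1.0, 0.008, -0.001, -0.0]
ft_force: [-0.0, -0.1, -0.0]
finger_gap: 0.0373
time_s: 18.25
ee_pos: [0.6225, -0.0568, 0.2585]
eef_rot: [1.0, 0.008, 0.001, 0.001]
ft_force: [-0.3, -5.8, 1.9]
finger_gap: 0.0088
0.05 tool y,z [0.01, -0.64] abs y,z [-127.    0.]
0.1 tool y,z [-0.02, -0.64] abs y,z [-127.    7.]
0.15 tool y,z [-0.05, -0.63] abs y,z [-126.   13.]
0.2 tool y,z [-0.08, -0.63] abs y,z [-126.   19.]
0.25 tool y,z [-0.11, -0.63] abs y,z [-124.   26.]
0.3 tool y,z [-0.14, -0.62] abs y,z [-123.   32.]
0.35 tool y,z [-0.17, -0.61] abs y,z [-121.   38.]
0.4 tool y,z [-0.2, -0.6] abs y,z [-119.   44.]
0.45 tool y,z [-0.23, -0.59] abs y,z [-117.   50.]
0.5 tool y,z [-0.26, -0.58] abs y,z [-114.   56.]
0.55 tool y,z [-0.29, -0.56] abs y,z [-111.   61.]
0.6 tool y,z [-0.32, -0.55] abs y,z [-108.   67.]
0.65 tool y,z [-0.35, -0.53] abs y,z [-105.   72.]
0.7 tool y,z [-0.37, -0.51] abs y,z [-101.   77.]
0.75 tool y,z [-0.4, -0.49] abs y,z [-97.  82.]
0.8 tool y,z [-0.42, -0.47] abs y,z [-93.  87.]
0.85 tool y,z [-0.45, -0.45] abs y,z [
[... 589 characters left out ...]
]
1.5 tool y,z [-0.63, -0.09] abs y,z [-15. 126.]
1.55 tool y,z [-0.63, -0.06] abs y,z [ -9. 127.]
1.6 tool y,z [-0.63, -0.03] abs y,z [ -2. 127.]
1.65 tool y,z [-0.64, 0.0] abs y,z [  4. 127.]
1.7 tool y,z [-0.63, 0.04] abs y,z [ 10. 127.]
1.75 tool y,z [-0.63, 0.07] abs y,z [ 17. 126.]
1.8 tool y,z [-0.63, 0.1] abs y,z [ 23. 125.]
1.85 tool y,z [-0.62, 0.13] abs y,z [ 29. 124.]
1.9 tool y,z [-0.61, 0.16] abs y,z [ 35. 122.]
1.95 tool y,z [-0.61, 0.19] abs y,z [ 41. 120.]
2.0 tool y,z [-0.6, 0.22] abs y,z [ 47. 118.]
2.05 tool y,z [-0.58, 0.25] abs y,z [ 53. 115.]
2.1 tool y,z [-0.57, 0.28] abs y,z [ 59. 113.]
grasp now [ 0.6227 -0.057   0.1115] xaxis deg 0.9 t 18.25 gap 0.00876747489690825
```

```bash
python3 -m jog '{"linear":[[0,0,-0.64],[0,0,-0.64],[0,-0.05,-0.63],[0,-0.08,-0.63],[0,-0.11,-0.63],[0,-0.14,-0.62],[0,-0.17,-0.61],[0,-0.2,-0.6],[0,-0.23,-0.59],[0,-0.26,-0.58],[0,0,0]],"rotation":[[0,0,0],[0,0,0],[0,0,0],[0,0,0],[0,0,0],[0,0,0],[0,0,0],[0,0,0],[0,0,0],[0,0,0],[0,0,0]]}'; python3 plan.py
```

```text
time_s: 19.62
ee_pos: [0.6222, -0.045, 0.3197]
eef_rot: [1.0, 0.008, 0.001, 0.002]
ft_force: [1.1, -7.6, -0.2]
finger_gap: 0.0088
grasp now [ 0.6224 -0.0454  0.1727] xaxis deg 0.9 t 19.625 gap 0.008848950756377741
```

```bash
python3 -m jog '{"linear":[[0,-0.29,-0.56],[0,-0.32,-0.55],[0,-0.35,-0.53],[0,-0.37,-0.51],[0,-0.4,-0.49],[0,-0.42,-0.47],[0,-0.45,-0.45],[0,-0.47,-0.43],[0,-0.49,-0.41],[0,-0.51,-0.38],[0,-0.53,-0.36],[0,-0.54,-0.33],[0,-0.56,-0.3],[0,-0.57,-0.27],[0,-0.59,-0.24],[0,0,0]],"rotation":[[0,0,0],[0,0,0],[0,0,0],[0,0,0],[0,0,0],[0,0,0],[0,0,0],[0,0,0],[0,0,0],[0,0,0],[0,0,0],[0,0,0],[0,0,0],[0,0,0],[0,0,0],[0,0,0]]}'; python3 plan.py
```

```text
time_s: 21.62
ee_pos: [0.621, 0.0226, 0.3862]
eef_rot: [1.0, 0.008, 0.001, 0.003]
ft_force: [-5.1, -11.8, 15.1]
finger_gap: 0.0088
grasp now [0.6214 0.0217 0.2392] xaxis deg 0.9 t 21.625 gap 0.008782235583278774
```

```bash
python3 -m jog '{"linear":[[0,-0.4,-0.5],[0,-0.6,-0.25],[0,-0.62,-0.2],[0,-0.62,-0.12],[0,-0.63,-0.09],[0,-0.63,-0.06],[0,-0.63,-0.03],[0,0,0]],"rotation":[[0,0,0],[0,0,0],[0,0,0],[0,0,0],[0,0,0],[0,0,0],[0,0,0],[0,0,0]]}'; python3 plan.py
```

```text
time_s: 22.62
ee_pos: [0.6203, 0.0658, 0.3962]
eef_rot: [1.0, 0.008, 0.001, 0.001]
ft_force: [-0.4, -4.5, 4.8]
finger_gap: 0.0091
grasp now [0.6205 0.0655 0.2492] xaxis deg 0.9 t 22.625 gap 0.009128307235234182
```

```bash
python3 -m jog '{"linear":[[0,-0.64,0],[0,-0.63,0.03],[0,-0.63,0.06],[0,-0.63,0.1],[0,-0.62,0.13],[0,-0.61,0.16],[0,-0.61,0.19],[0,-0.6,0.22],[0,-0.59,0.25],[0,0,0],[0,0,0]],"rotation":[[0,0,0],[0,0,0],[0,0,0],[0,0,0],[0,0,0],[0,0,0],[0,0,0],[0,0,0],[0,0,0],[0,0,0],[0,0,0]]}'
python3 - <<'E'
from h import *
for n in ["side","wrist"]:
    c=cam(n);p=snapshot(n)
    if n=="side":a=cv2.resize(p[140:280,160:310],None,fx=4,fy=4)
    else:b=cv2.resize(p,(512,384))
    print(n,[(np.round(d["xyz"],3).tolist(),round(d["p"],2)) for d in find_in("nut1",n)])
b=cv2.copyMakeBorder(b,0,a.shape[0]-384,0,0,cv2.BORDER_CONSTANT)
o=np.hstack([a,b]);cv2.imwrite("pics/t5.png",cv2.resize(o,None,fx=.71,fy=.71))
E
python3 plan.py
```

```text
time_s: 24.0
ee_pos: [0.6193, 0.1227, 0.3829]
eef_rot: [1.0, 0.008, 0.0, -0.001]
ft_force: [2.2, 1.6, -0.2]
finger_gap: 0.009
side [([0.578, 0.144, 0.021], 0.39)]
wrist [([0.653, 0.132, 0.024], 0.68), ([0.58, 0.137, 0.027], 0.59), ([0.616, 0.119, 0.028], 0.51), ([0.569, 0.107, 0.023], 0.46)]
grasp now [0.6194 0.1225 0.2361] xaxis deg 0.9 t 24.2 gap 0.00928913042564088
```

View pics/t5.png

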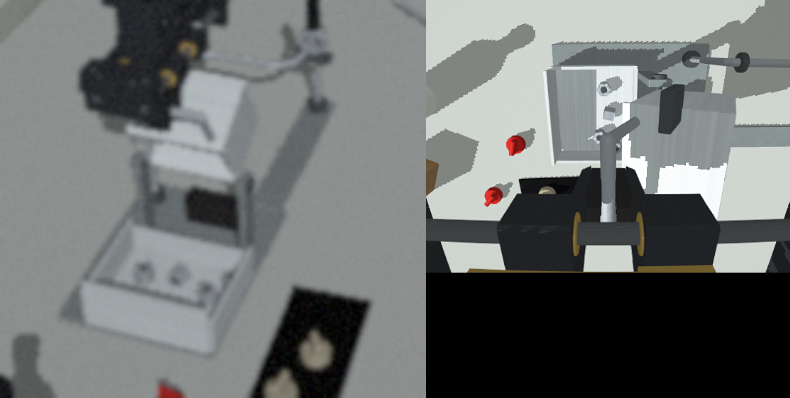

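Four nuts lie in the tray: all four were found by the wrist camera, and three show clearly in the side view. Next: bring the tub back along the same arc.

```bash
python3 -m jog '{"linear":[[0,0.58,-0.25],[0,0.6,-0.22],[0,0.61,-0.19],[0,0.61,-0.16],[0,0.62,-0.13],[0,0.63,-0.1],[0,0.63,-0.07],[0,0.63,-0.04],[0,0.64,0],[0,0.63,0.03],[0,0.63,0.06],[0,0.63,0.09],[0,0.62,0.12],[0,0.62,0.15],[0,0.61,0.18],[0,0.6,0.21],[0,0,0]],"rotation":[[0,0,0],[0,0,0],[0,0,0],[0,0,0],[0,0,0],[0,0,0],[0,0,0],[0,0,0],[0,0,0],[0,0,0],[0,0,0],[0,0,0],[0,0,0],[0,0,0],[0,0,0],[0,0,0],[0,0,0]]}'; python3 plan.py
python3 -m jog '{"linear":[[0,0.59,0.24],[0,0.57,0.27],[0,0.56,0.3],[0,0.54,0.33],[0,0.53,0.36],[0,0.51,0.38],[0,0.49,0.41],[0,0.47,0.43],[0,0.45,0.45],[0,0.42,0.47],[0,0,0]],"rotation":[[0,0,0],[0,0,0],[0,0,0],[0,0,0],[0,0,0],[0,0,0],[0,0,0],[0,0,0],[0,0,0],[0,0,0],[0,0,0]]}'; python3 plan.py
```

```text
time_s: 26.32
ee_pos: [0.6208, 0.022, 0.3859]
eef_rot: [1.0, 0.008, -0.0, 0.001]
ft_force: [4.8, -1.1, -1.0]
finger_gap: 0.0087
grasp now [0.6207 0.0218 0.2389] xaxis deg 0.9 t 26.325 gap 0.0086922228109621
time_s: 27.7
ee_pos: [0.6214, -0.029, 0.3489]
eef_rot: [1.0, 0.008, -0.001, 0.0]
ft_force: [1.4, -0.6, -3.9]
finger_gap: 0.0086
grasp now [ 0.6212 -0.0291  0.2019] xaxis deg 0.9 t 27.7 gap 0.008581870724756992
```

```bash
python3 -m jog '{"linear":[[0,0.38,0.49],[0,0.35,0.51],[0,0.33,0.53],[0,0.3,0.55],[0,0.28,0.56],[0,0.25,0.58],[0,0.22,0.59],[0,0.2,0.6],[0,0.17,0.61],[0,0.14,0.62],[0,0.11,0.63],[0,0.08,0.63],[0,0.05,0.63],[0,0.02,0.64],[0,0,0.64],[0,0,0.2],[0,0,0]],"rotation":[[0,0,0],[0,0,0],[0,0,0],[0,0,0],[0,0,0],[0,0,0],[0,0,0],[0,0,0],[0,0,0],[0,0,0],[0,0,0],[0,0,0],[0,0,0],[0,0,0],[0,0,0],[0,0,0],[0,0,0]]}'; python3 plan.py
```

```text
time_s: 29.82
ee_pos: [0.622, -0.0571, 0.2602]
eef_rot: [1.0, 0.008, -0.0, -0.0]
ft_force: [-6.6, 3.0, 5.0]
finger_gap: 0.009
grasp now [ 0.6219 -0.0571  0.1132] xaxis deg 0.9 t 29.825 gap 0.009040509424714608
```

```bash
python3 -m jog '{"linear":[[0,0,0.3],[0,0,0.2],[0,0,0],[0,0,0]],"rotation":[[0,0,0],[0,0,0],[0,0,0],[0,0,0]]}'; python3 plan.py
```

```text
time_s: 30.32
ee_pos: [0.6222, -0.0571, 0.2598]
eef_rot: [1.0, 0.008, 0.0, 0.0]
ft_force: [-15.6, 4.3, 26.9]
finger_gap: 0.0089
grasp now [ 0.6222 -0.0571  0.1128] xaxis deg 0.9 t 30.325 gap 0.008948618717650833
```

At the hard stop the force rises to 27 N with no motion, so the tub is upright. Release, then go and look at the mat.

```bash
python3 -m jog '{"linear":[[0,0,-0.4],[0,0,0],[0,0,0]],"rotation":[[0,0,0],[0,0,0],[0,0,0]]}' -0.15
python3 -m jog '{"linear":[[0,0,-2],[0,0,-3],[0,0,-4],[0,0,-5],[-2,-4.2,0],[-4,-6.2,0],[-4,-6.2,0],[-3.5,-4.4,0],[-2.5,-3.2,0],[0,0,0],[0,0,0]],"rotation":[[0,0,0],[0,0,0],[0,0,0],[0,0,0],[0,0,0],[0,0,0],[0,0,0],[0,0,0],[0,0,0],[0,0,0],[0,0,0]]}' 0
python3 - <<'E'
from h import *
c=cam("wrist");p=snapshot("wrist");np.savez("c6",**c);cv2.imwrite("pics/w6.png",cv2.resize(p,None,fx=1.5,fy=1.5))
print([(np.round(d["xyz"],3).tolist(),round(d["p"],2)) for d in find_in("cap1","wrist")])
print([(np.round(d["xyz"],3).tolist(),round(d["p"],2)) for d in find_in("nut1","wrist")])
E
python3 plan.py
```

```text
time_s: 30.7
ee_pos: [0.6224, -0.0574, 0.2585]
eef_rot: [1.0, 0.008, 0.0, 0.0]
ft_force: [0.7, 0.5, 0.2]
finger_gap: 0.0362
time_s: 32.08
ee_pos: [0.4712, 0.1634, 0.4]
eef_rot: [1.0, 0.008, 0.001, 0.0]
ft_force: [0.3, -0.2, -0.6]
finger_gap: 0.044
[([0.46, 0.326, 0.008], 0.73), ([0.373, 0.248, 0.015], 0.7), ([0.453, 0.172, 0.014], 0.69), ([0.468, 0.23, 0.016], 0.61), ([0.558, 0.273, 0.01], 0.59)]
[([0.577, 0.135, 0.023], 0.9), ([0.614, 0.122, 0.027], 0.68), ([0.565, 0.112, 0.023], 0.54)]
grasp now [0.4717 0.1627 0.2523] xaxis deg 0.8 t 32.225 gap 0.04405798419681733
```

View pics/w6.png

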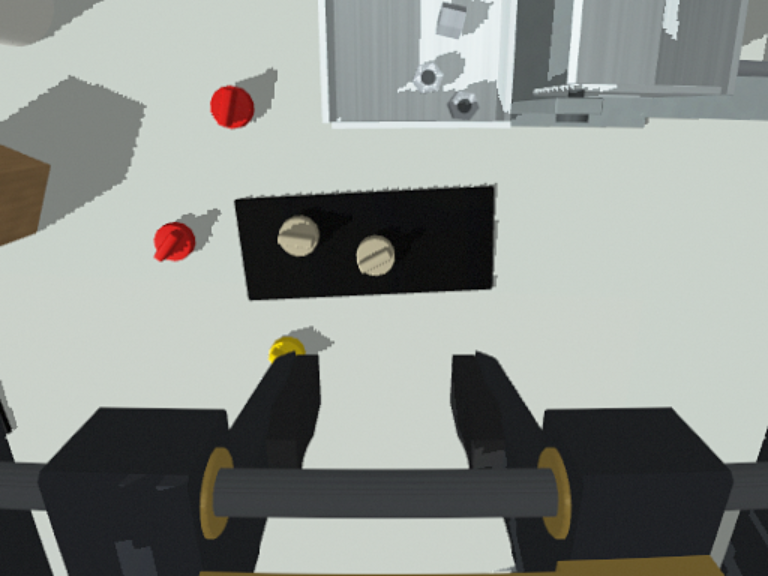

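The wrist view shows two bone-coloured caps on the mat. Cap A's rib runs (361,269)–(392,249) and cap B's rib (281,238)–(317,240). The two red look-alikes and the yellow one lie off the mat.

Run:
```python
from h import *
c=dict(np.load("c6.npz"))
im=cv2.imread("pics/w6.png")
crop(im,270,205,410,285,5,"pics/w6c.png")
for n,ab in dict(A=[(361,269),(392,249)],B=[(281,237),(317,239)]).items():
    w=unproj(c,np.array(ab)/1.5,.029);d=w[1]-w[0];print(n,w.mean(0).round(4),np.hypot(*d[:2]).round(4),np.degrees(np.arctan2(d[1],d[0])).round(1))
```

```text
A [0.4536 0.1707 0.029 ] 0.0276 -55.3
B [0.4688 0.2273 0.029 ] 0.0263 -92.4
```

View pics/w6c.png

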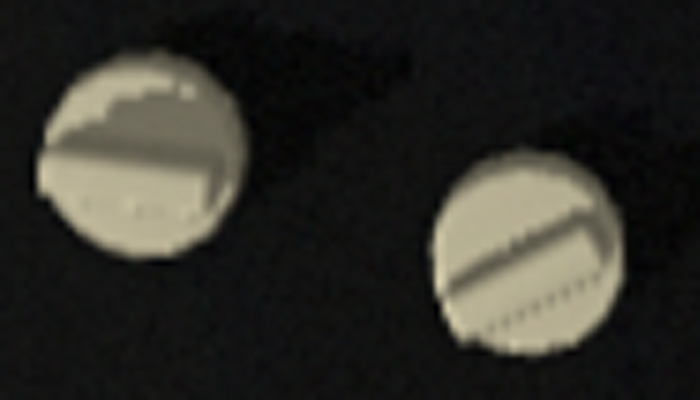

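```bash
python3 - <<'E'
from h import *
c=dict(np.load("c6.npz"))
for n,q in dict(A=[(450,292),(475,338),(585,220),(605,272)],B=[(45,150),(40,190),(210,163),(205,205)]).items():
    w=unproj(c,(np.array(q)/5+[270,205])/1.5,.029);d=w[2:].mean(0)-w[:2].mean(0);print(n,w.mean(0).round(4),np.hypot(*d[:2]).round(4),np.degrees(np.arctan2(d[1],d[0])).round(1))
E
python3 plan.py .4525,.1705,.10,118,20
```

```text
A [0.452  0.1712 0.029 ] 0.0224 -60.7
B [0.4669 0.2303 0.029 ] 0.0242 -94.2
.4525,.1705,.10,118,20
{"linear":[[-0.1,-0.04,0.76],[-0.09,-0.05,0.76],[-0.09,-0.06,0.76],[-0.08,-0.07,0.76],[-0.07,-0.07,0.76],[-0.06,-0.08,0.76],[-0.05,-0.09,0.76],[-0.05,-0.09,0.76],[-0.04,-0.1,0.76],[-0.02,-0.1,0.76],[-0.01,-0.1,0.76],[-0.01,-0.1,0.76],[0.01,-0.1,0.76],[0.02,-0.1,0.76],[0.03,-0.1,0.76],[0.04,-0.1,0.77],[0.04,-0.09,0.76],[0.06,-0.09,0.77],[0.06,-0.09,0.76],[0.07,-0.07,0.77]],"rotation":[[0,0,-0.98],[0,0,-0.98],[0,0,-0.98],[0,0,-0.98],[0,0,-0.98],[0,0,-0.98],[0,0,-0.97],[0,0,-0.98],[0,0,-0.97],[0,0,-0.98],[0,0,-0.97],[0,0,-0.98],[0,0,-0.97],[0,0,-0.98],[0,0,-0.97],[0,0,-0.98],[0,0,-0.97],[0,0,-0.98],[0,0,-0.97],[0,0,-0.98]]}
grasp now [0.4717 0.1627 0.2523] xaxis deg 0.8 t 32.225 gap 0.04405798419681733
```

```bash
python3 -m jog '{"linear":[[-0.1,-0.04,0.76],[-0.09,-0.05,0.76],[-0.09,-0.06,0.76],[-0.08,-0.07,0.76],[-0.07,-0.07,0.76],[-0.06,-0.08,0.76],[-0.05,-0.09,0.76],[-0.05,-0.09,0.76],[-0.04,-0.1,0.76],[-0.02,-0.1,0.76],[-0.01,-0.1,0.76],[-0.01,-0.1,0.76],[0.01,-0.1,0.76],[0.02,-0.1,0.76],[0.03,-0.1,0.76],[0.04,-0.1,0.76],[0.04,-0.09,0.76],[0.06,-0.09,0.76],[0.06,-0.09,0.76],[0.07,-0.07,0.76]],"rotation":[[0,0,-0.98],[0,0,-0.98],[0,0,-0.98],[0,0,-0.98],[0,0,-0.98],[0,0,-0.98],[0,0,-0.98],[0,0,-0.98],[0,0,-0.98],[0,0,-0.98],[0,0,-0.98],[0,0,-0.98],[0,0,-0.98],[0,0,-0.98],[0,0,-0.98],[0,0,-0.98],[0,0,-0.98],[0,0,-0.98],[0,0,-0.98],[0,0,-0.98]]}' -0.4
python3 -m jog '{"linear":[[0,0,0],[0,0,0]],"rotation":[[0,0,0],[0,0,0]]}'
python3 - <<'E'
from h import *
c=cam("wrist");p=snapshot("wrist");np.savez("c7",**c)
print([(np.round(d["xyz"],3).tolist(),round(d["p"],2)) for d in find_in("cap1","wrist")])
q=proj(c,[[.4522,.171,.029]])[0].round().astype(int);print(q);cv2.circle(p,tuple(map(int,q)),1,(0,0,255),-1)
crop(p,156,130,356,290,4,"pics/w7.png")
E
python3 plan.py
```

```text
time_s: 34.72
ee_pos: [0.4525, 0.1704, 0.2467]
eef_rot: [0.511, 0.86, -0.0, 0.0]
ft_force: [0.5, 0.2, -0.7]
finger_gap: 0.0267
time_s: 34.98
ee_pos: [0.4522, 0.1708, 0.2472]
eef_rot: [0.512, 0.859, 0.0, 0.0]
ft_force: [0.4, -0.2, 0.4]
finger_gap: 0.0263
[([0.462, 0.234, 0.016], 0.94), ([0.448, 0.173, 0.012], 0.81), ([0.366, 0.247, 0.017], 0.79), ([0.464, 0.317, 0.011], 0.69), ([0.552, 0.276, 0.008], 0.57), ([0.586, 0.179, 0.016], 0.26)]
[255 212]
grasp now [0.4523 0.1711 0.1004] xaxis deg 118.4 t 35.075 gap 0.02639317392243293
```

View pics/w7.png

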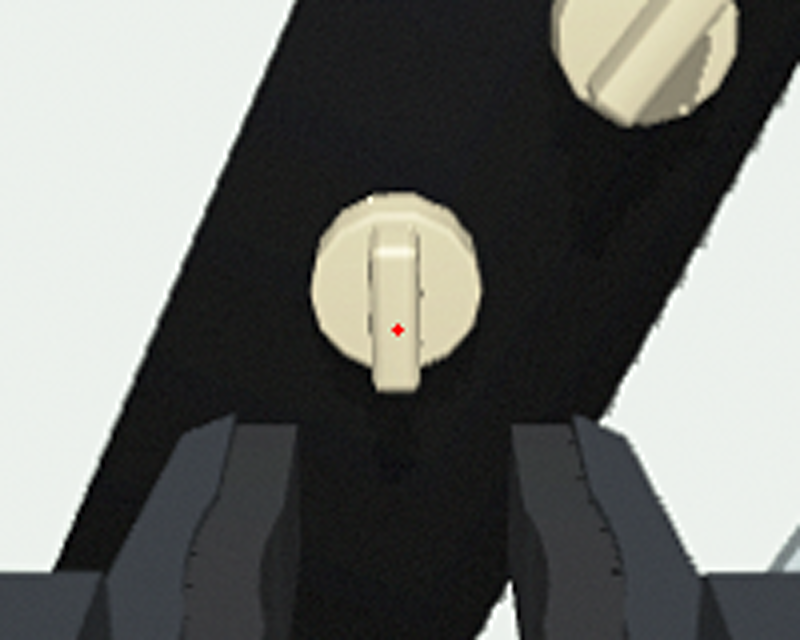

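The rib is centred between the fingers and aligned (dot at (397,328), rib centre (396,320)). Descend, grip and lift.

```bash
python3 -m jog '{"linear":[[0,0,2],[0,0,2],[0,0,1.4],[0,0,1],[0,0,0]],"rotation":[[0,0,0],[0,0,0],[0,0,0],[0,0,0],[0,0,0]]}'
python3 -m jog '{"linear":[[0,0,0],[0,0,0],[0,0,0],[0,0,0],[0,0,-2],[0,0,-3],[0,0,-4],[0,0,-5],[0,0,0]],"rotation":[[0,0,0],[0,0,0],[0,0,0],[0,0,0],[0,0,0],[0,0,0],[0,0,0],[0,0,0],[0,0,0]]}' -1
python3 plan.py .606,.021,.175,91,12 .606,.021,.095,91,5
```

```text
time_s: 35.7
ee_pos: [0.4519, 0.1713, 0.1828]
eef_rot: [0.511, 0.859, -0.0, -0.0]
ft_force: [0.7, -0.1, -0.3]
finger_gap: 0.0267
time_s: 36.83
ee_pos: [0.4535, 0.1718, 0.3277]
eef_rot: [0.511, 0.859, 0.004, 0.003]
ft_force: [1.1, 0.2, -0.0]
finger_gap: 0.0077
.606,.021,.175,91,12
{"linear":[[-1.71,0.52,0.06],[-1.69,0.58,0.05],[-1.66,0.65,0.05],[-1.64,0.72,0.05],[-1.61,0.78,0.05],[-1.57,0.84,0.05],[-1.54,0.91,0.05],[-1.5,0.97,0.05],[-1.47,1.03,0.05],[-1.42,1.08,0.05],[-1.38,1.14,0.05],[-1.32,1.2,0.06]],"rotation":[[0.01,0,0.38],[0.01,0,0.38],[0.01,0,0.38],[0.01,0,0.38],[0.01,0,0.38],[0.01,0,0.38],[0.01,0,0.38],[0,0,0.38],[0.01,0,0.39],[0,0,0.38],[0.01,0,0.39],[0,0,0.38]]}
.606,.021,.095,91,5
{"linear":[[0,0,1.6],[0,0,1.6],[0,0,1.6],[0,0,1.6],[-0.01,0,1.6]],"rotation":[[0,0,0],[0,0,0],[0,0,0],[0,0,0],[0,0,0]]}
grasp now [0.4548 0.1723 0.1807] xaxis deg 118.5 t 36.825 gap 0.0077228734588127065
```

```bash
python3 -m jog '{"linear":[[-1.71,0.52,0],[-1.69,0.58,0],[-1.66,0.65,0],[-1.64,0.72,0],[-1.61,0.78,0],[-1.57,0.84,0],[-1.54,0.91,0],[-1.5,0.97,0],[-1.47,1.03,0],[-1.42,1.08,0],[-1.38,1.14,0],[-1.32,1.2,0],[0,0,0],[0,0,0]],"rotation":[[0,0,0.38],[0,0,0.38],[0,0,0.38],[0,0,0.38],[0,0,0.38],[0,0,0.38],[0,0,0.38],[0,0,0.38],[0,0,0.38],[0,0,0.38],[0,0,0.38],[0,0,0.38],[0,0,0],[0,0,0]]}'
python3 plan.py .606,.021,.094,91,5
```

```text
time_s: 38.58
ee_pos: [0.604, 0.0205, 0.3228]
eef_rot: [0.7, 0.714, -0.0, -0.0]
ft_force: [0.3, 0.4, -0.7]
finger_gap: 0.0077
.606,.021,.094,91,5
{"linear":[[0.01,0.04,1.64],[0.01,0.04,1.63],[0.01,0.04,1.64],[0,0.04,1.63],[0.01,0.04,1.64]],"rotation":[[0,0,0],[0,0,0.01],[0,0,0],[0,0,0.01],[-0.01,0,0]]}
grasp now [0.6039 0.0206 0.1758] xaxis deg 91.1 t 38.575 gap 0.0077109565709985554
```

Lower into the tub, release with a small opening, rise, and return towards cap B for another look.

```bash
python3 -m jog '{"linear":[[0,0.05,1.64],[0,0.05,1.64],[0,0.05,1.64],[0,0.05,1.64],[0,0.05,1.64],[0,0,0]],"rotation":[[0,0,0],[0,0,0],[0,0,0],[0,0,0],[0,0,0],[0,0,0]]}'; python3 plan.py
python3 -m jog '{"linear":[[0,0,0],[0,0,0],[0,0,0],[0,0,-1],[0,0,-3],[0,0,-4],[0,0,-3],[0,0,0]],"rotation":[[0,0,0],[0,0,0],[0,0,0],[0,0,0],[0,0,0],[0,0,0],[0,0,0],[0,0,0]]}' -0.65
python3 plan.py .465,.229,.17,84,12 .465,.229,.10,84,4
```

```text
time_s: 39.33
ee_pos: [0.6058, 0.0205, 0.2387]
eef_rot: [0.7, 0.714, -0.001, -0.001]
ft_force: [-0.4, -0.7, 0.0]
finger_gap: 0.0076
grasp now [0.6052 0.0205 0.0917] xaxis deg 91.1 t 39.325 gap 0.007570401193261243
time_s: 40.33
ee_pos: [0.608, 0.0205, 0.3554]
eef_rot: [0.7, 0.714, 0.003, 0.003]
ft_force: [0.5, -0.1, 0.2]
finger_gap: 0.0152
.465,.229,.17,84,12
{"linear":[[1.76,-1.16,0.31],[1.75,-1.18,0.31],[1.74,-1.19,0.31],[1.72,-1.21,0.31],[1.71,-1.23,0.32],[1.7,-1.25,0.32],[1.68,-1.27,0.32],[1.67,-1.28,0.32],[1.66,-1.3,0.31],[1.64,-1.32,0.32],[1.63,-1.34,0.32],[1.62,-1.35,0.31]],"rotation":[[0.01,0,0.1],[0.01,0,0.1],[0.01,0,0.1],[0,0,0.1],[0.01,0,0.1],[0,0,0.1],[0.01,0,0.1],[0,0,0.1],[0.01,0,0.1],[0,0,0.1],[0.01,0,0.1],[0,0,0.09]]}
.465,.229,.10,84,4
{"linear":[[0,0,1.75],[0,0,1.75],[0,0,1.75],[0,0,1.75]],"rotation":[[0,0,0],[0,0,0],[0,0,0],[0,0,0]]}
grasp now [0.6091 0.0205 0.2084] xaxis deg 91.1 t 40.325 gap 0.015215140994044595
```

```bash
python3 -m jog '{"linear":[[1.76,-1.16,0.3],[1.75,-1.18,0.3],[1.74,-1.19,0.3],[1.72,-1.21,0.3],[1.71,-1.23,0.3],[1.7,-1.25,0.3],[1.68,-1.27,0.3],[1.67,-1.28,0.3],[1.66,-1.3,0.3],[1.64,-1.32,0.3],[1.63,-1.34,0.3],[1.62,-1.35,0.3],[0,0,1.75],[0,0,1.75],[0,0,1.75],[0,0,1.75],[0,0,0],[0,0,0]],"rotation":[[0,0,0.1],[0,0,0.1],[0,0,0.1],[0,0,0.1],[0,0,0.1],[0,0,0.1],[0,0,0.1],[0,0,0.1],[0,0,0.1],[0,0,0.1],[0,0,0.1],[0,0,0.1],[0,0,0],[0,0,0],[0,0,0],[0,0,0],[0,0,0],[0,0,0]]}' -0.4
python3 - <<'E'
from h import *
c=cam("wrist");p=snapshot("wrist");np.savez("c8",**c)
print([(np.round(d["xyz"],3).tolist(),round(d["p"],2)) for d in find_in("cap1","wrist")])
s=state();g=s["ee_pos"]+Ro.from_quat(s["eef_rot"]).apply([0,0,.147]);g[2]=.029
q=proj(c,g)[0].round().astype(int);print(q);cv2.circle(p,tuple(map(int,q)),1,(0,0,255),-1)
crop(p,156,130,356,290,4,"pics/w8.png")
E
python3 plan.py
```

```text
time_s: 42.58
ee_pos: [0.4639, 0.229, 0.2451]
eef_rot: [0.744, 0.669, 0.0, 0.0]
ft_force: [0.4, 0.1, 0.2]
finger_gap: 0.0262
[([0.475, 0.176, 0.017], 0.91), ([0.556, 0.276, 0.006], 0.87), ([0.46, 0.327, 0.008], 0.75), ([0.369, 0.245, 0.015], 0.71)]
[256 214]
grasp now [0.4643 0.2293 0.0988] xaxis deg 83.9 t 42.675 gap 0.026166049935955425
```

View pics/w8.png

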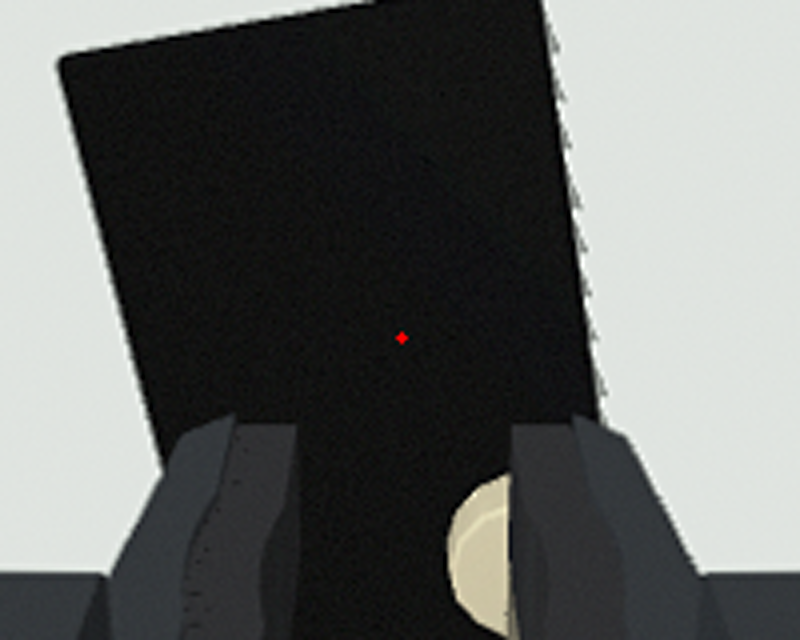

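Cap B has been knocked aside (the announced disturbance): it is now near (.475,.176). I'll re-aim.

```bash
python3 -m jog '{"linear":[[0,0,-2],[0,0,-2],[-2.7,0.75,0],[-2.7,0.75,0],[0,0,0],[0,0,0]],"rotation":[[0,0,0],[0,0,0],[0,0,0],[0,0,0],[0,0,0],[0,0,0]]}' -0.4
python3 - <<'E'
from h import *
c=cam("wrist");p=snapshot("wrist");np.savez("c9",**c)
print([(np.round(d["xyz"],3).tolist(),round(d["p"],2)) for d in find_in("cap1","wrist")])
crop(p,156,100,356,260,4,"pics/w9.png")
E
python3 plan.py
```

```text
time_s: 43.42
ee_pos: [0.473, 0.1741, 0.2856]
eef_rot: [0.744, 0.669, 0.001, 0.0]
ft_force: [-0.2, -0.5, 0.2]
finger_gap: 0.0266
[([0.559, 0.278, 0.01], 0.93), ([0.367, 0.248, 0.014], 0.74), ([0.483, 0.178, 0.015], 0.7)]
grasp now [0.4729 0.1745 0.1383] xaxis deg 84.0 t 43.525 gap 0.02624678147198612
```

View pics/w9.png

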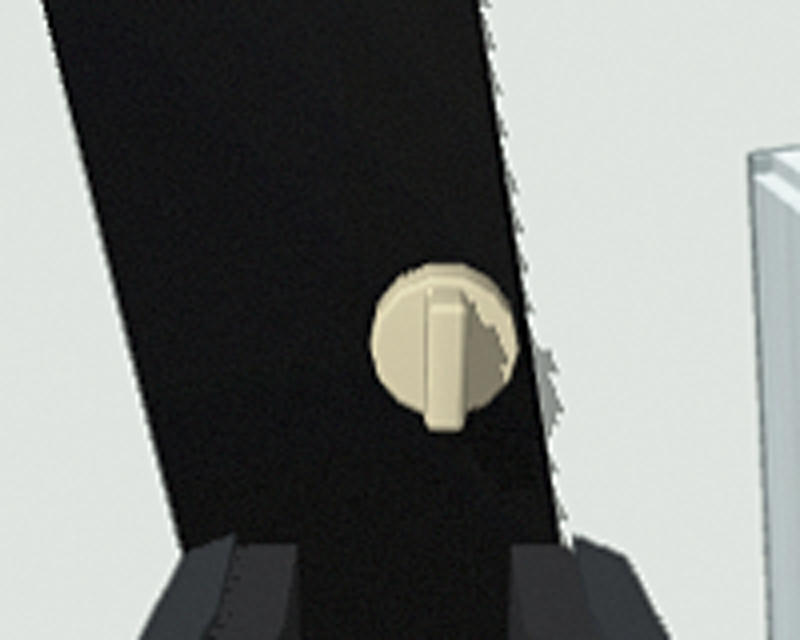

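Cap B is standing upright. The top of its rib is centred at (446,368) in the crop and aligned with the present heading.

```bash
python3 - <<'E'
from h import *
c=dict(np.load("c9.npz"));w=unproj(c,np.array([[446,368]])/4+[156,100],.029);print(w)
E
python3 plan.py
```

```text
[[0.48217274 0.17441348 0.029     ]]
grasp now [0.4729 0.1745 0.1383] xaxis deg 84.0 t 43.525 gap 0.02624678147198612
```

```bash
python3 -m jog '{"linear":[[0.1,0.92,1.2],[0,0,3],[0,0,3],[0,0,2],[0,0,1],[0,0,0]],"rotation":[[0,0,0],[0,0,0],[0,0,0],[0,0,0],[0,0,0],[0,0,0]]}'
python3 plan.py
python3 -m jog '{"linear":[[0,0,0],[0,0,0],[0,0,0],[0,0,0],[0,0,-2],[0,0,-3],[0,0,-4],[0,0,-5],[0,0,0],[0,0,0]],"rotation":[[0,0,0],[0,0,0],[0,0,0],[0,0,0],[0,0,0],[0,0,0],[0,0,0],[0,0,0],[0,0,0],[0,0,0]]}' -1
python3 plan.py .639,.021,.177,91,12
```

```text
time_s: 44.28
ee_pos: [0.4823, 0.1741, 0.1827]
eef_rot: [0.743, 0.669, -0.0, -0.0]
ft_force: [1.1, 0.4, -0.4]
finger_gap: 0.0263
grasp now [0.4822 0.1741 0.0357] xaxis deg 84.0 t 44.275 gap 0.026281514449992726
time_s: 45.52
ee_pos: [0.4817, 0.1736, 0.3227]
eef_rot: [0.743, 0.669, -0.0, -0.0]
ft_force: [-0.6, -0.3, -0.4]
finger_gap: 0.008
.639,.021,.177,91,12
{"linear":[[-1.13,1.44,-0.01],[-1.14,1.43,-0.01],[-1.16,1.41,-0.01],[-1.17,1.4,-0.01],[-1.18,1.39,-0.01],[-1.2,1.38,-0.01],[-1.21,1.36,-0.01],[-1.23,1.35,-0.01],[-1.24,1.34,-0.01],[-1.26,1.33,-0.01],[-1.27,1.31,-0.02],[-1.28,1.3,-0.01]],"rotation":[[0,0,-0.1],[0,0,-0.1],[0,0,-0.1],[0,0,-0.1],[0,0,-0.1],[0,0,-0.1],[0,0,-0.1],[0,0,-0.1],[0,0,-0.09],[0,0,-0.1],[0,0,-0.09],[0,0,-0.1]]}
grasp now [0.4817 0.1736 0.1757] xaxis deg 83.9 t 45.525 gap 0.007980387427665093
```

```bash
python3 -m jog '{"linear":[[-1.13,1.44,0],[-1.14,1.43,0],[-1.16,1.41,0],[-1.17,1.4,0],[-1.18,1.39,0],[-1.2,1.38,0],[-1.21,1.36,0],[-1.23,1.35,0],[-1.24,1.34,0],[-1.26,1.33,0],[-1.27,1.31,0],[-1.28,1.3,0],[0,0,0],[0,0,0]],"rotation":[[0,0,-0.1],[0,0,-0.1],[0,0,-0.1],[0,0,-0.1],[0,0,-0.1],[0,0,-0.1],[0,0,-0.1],[0,0,-0.1],[0,0,-0.1],[0,0,-0.1],[0,0,-0.1],[0,0,-0.1],[0,0,0],[0,0,0]]}'
python3 plan.py
python3 - <<'E'
from h import *
c=cam("wrist");p=snapshot("wrist");np.savez("c10",**c)
print([(np.round(d["xyz"],3).tolist(),round(d["p"],2)) for d in find_in("cap1","wrist")])
crop(p,116,100,396,340,2.6,"pics/w10.png")
E
```

```text
time_s: 47.28
ee_pos: [0.6392, 0.0213, 0.3228]
eef_rot: [0.7, 0.714, -0.0, -0.0]
ft_force: [-0.4, 0.6, -1.4]
finger_gap: 0.0074
grasp now [0.6391 0.0213 0.1758] xaxis deg 91.1 t 47.275 gap 0.0073529340891065
[([0.64, 0.034, 0.167], 0.97), ([0.623, 0.07, 0.034], 0.68), ([0.605, 0.028, 0.052], 0.56)]
```

View pics/w10.png

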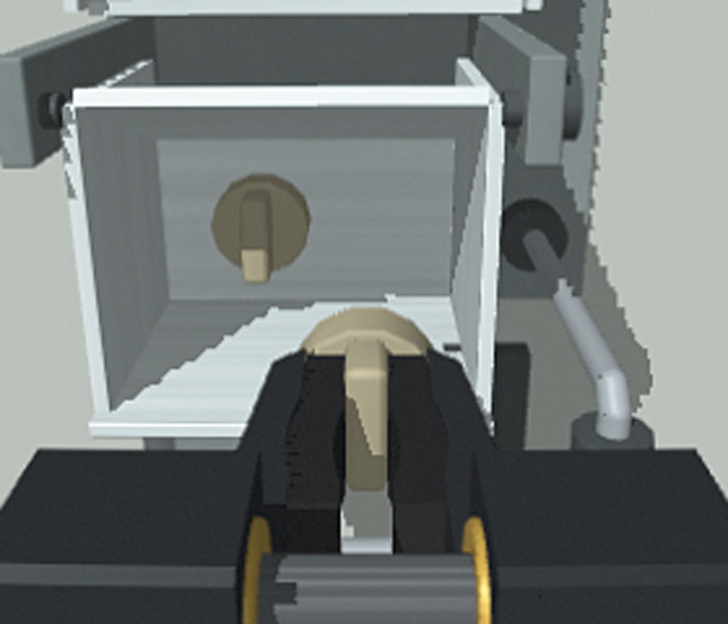

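Cap A lies upright in the tub at (262,222) and cap B is held firmly over the other half. Lower and release.

```bash
python3 -m jog '{"linear":[[0,0,1.64],[0,0,1.64],[0,0,1.64],[0,0,1.64],[0,0,1.64],[0,0,0]],"rotation":[[0,0,0],[0,0,0],[0,0,0],[0,0,0],[0,0,0],[0,0,0]]}'; python3 plan.py
python3 -m jog '{"linear":[[0,0,0],[0,0,0],[0,0,0],[0,0,-1],[0,0,-3],[0,0,-4],[0,0,-4],[0,0,0]],"rotation":[[0,0,0],[0,0,0],[0,0,0],[0,0,0],[0,0,0],[0,0,0],[0,0,0],[0,0,0]]}' -0.65
python3 plan.py .581,-.2,.22,90,6
```

```text
time_s: 48.12
ee_pos: [0.6384, 0.0212, 0.2386]
eef_rot: [0.7, 0.714, -0.001, -0.001]
ft_force: [-1.1, 0.1, -0.2]
finger_gap: 0.008
grasp now [0.6379 0.0212 0.0916] xaxis deg 91.1 t 48.125 gap 0.00802149532500116
time_s: 49.12
ee_pos: [0.641, 0.0212, 0.367]
eef_rot: [0.7, 0.714, 0.003, 0.004]
ft_force: [0.4, 0.1, -0.3]
finger_gap: 0.0156
.581,-.2,.22,90,6
{"linear":[[-3.67,-1.07,-0.01],[-3.67,-1.06,-0.01],[-3.67,-1.05,-0.01],[-3.68,-1.04,0],[-3.68,-1.03,0],[-3.68,-1.01,-0.01]],"rotation":[[0.02,0,0.03],[0.01,0,0.03],[0.02,0,0.03],[0.01,0,0.03],[0.02,0,0.04],[0.01,0,0.03]]}
grasp now [0.6424 0.0212 0.22  ] xaxis deg 91.1 t 49.125 gap 0.015610034421878706
```

```bash
python3 -m jog '{"linear":[[-3.67,-1,0],[-3.67,-1,0],[0,0,0],[0,0,0]],"rotation":[[0,0,0.1],[0,0,0.1],[0,0,0],[0,0,0]]}' 0
python3 - <<'E'
from h import *
for n in("wrist","top"):
    p=snapshot(n)
    for k in("cap1","nut1"):print(n,k,[(np.round(d["xyz"],3).tolist(),round(d["p"],2)) for d in find_in(k,n)])
E
python3 -m jog '{"linear":[[-3.67,-1,0],[-3.67,-1,0],[-3.67,-1,0],[-3.67,-1,0],[0,0,0],[0,0,0]],"rotation":[[0,0,0],[0,0,0],[0,0,0],[0,0,0],[0,0,0],[0,0,0]]}' 0
python3 - <<'E'
from h import *
s=state();c=cam("wrist");p=snapshot("wrist")
print([(np.round(d["xyz"],3).tolist(),round(d["p"],2)) for d in find_in("collar","wrist")])
q=proj(c,[[.5813,-.2013,.176]])[0].round().astype(int);cv2.circle(p,tuple(map(int,q)),2,(0,0,255),-1)
crop(p,130,0,390,384,2,"pics/w11.png");print((q-[130,0])*2)
E
python3 plan.py
```

```text
time_s: 49.62
ee_pos: [0.6203, -0.0522, 0.3604]
eef_rot: [0.708, 0.707, -0.0, -0.001]
ft_force: [-0.3, 0.6, -0.3]
finger_gap: 0.0442
wrist cap1 [([0.64, 0.023, 0.058], 0.96), ([0.607, 0.022, 0.055], 0.65)]
wrist nut1 [([0.606, 0.023, 0.055], 0.23)]
top cap1 [([0.558, 0.272, 0.012], 0.64), ([0.363, 0.241, 0.011], 0.48), ([0.457, 0.329, 0.012], 0.39), ([0.626, 0.05, 0.084], 0.17)]
top nut1 [([0.617, 0.126, 0.023], 0.52), ([0.62, 0.096, 0.007], 0.34)]
time_s: 50.68
ee_pos: [0.5805, -0.1987, 0.361]
eef_rot: [0.707, 0.707, 0.0, -0.0]
ft_force: [0.9, -0.1, 0.3]
finger_gap: 0.0441
[([0.586, -0.196, 0.132], 0.6)]
[254 484]
grasp now [ 0.5807 -0.198   0.2139] xaxis deg 90.0 t 50.775 gap 0.04410999215686458
```

View pics/w11.png

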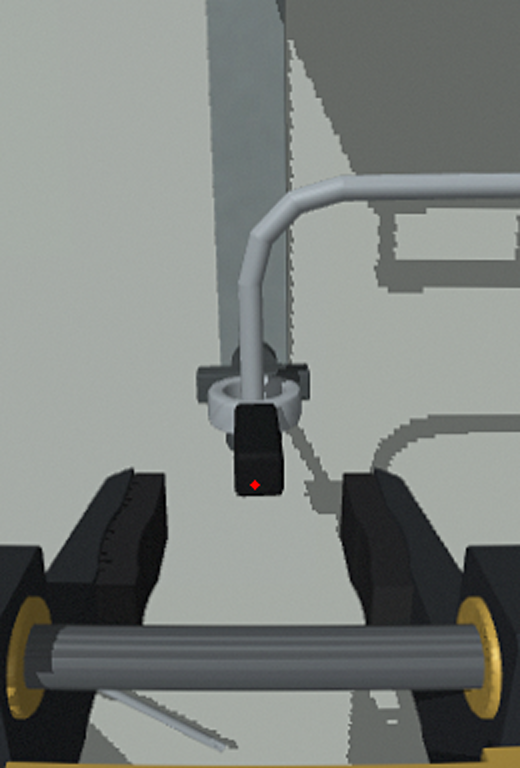

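The post top is at about (260,475) in the crop, between the fingers; both caps show in the tub. Grip the collar.

```bash
python3 -m jog '{"linear":[[-0.1,0.15,2],[0,0,2],[0,0,1.6],[0,0,0]],"rotation":[[0,0,0],[0,0,0],[0,0,0],[0,0,0]]}' 0
python3 -m jog '{"linear":[[0,0,0],[0,0,0],[0,0,0],[0,0,0],[0,0,0],[0,0,-0.3],[0,0,0]],"rotation":[[0,0,0],[0,0,0],[0,0,0],[0,0,0],[0,0,0],[0,0,0],[0,0,0]]}' -1
python3 plan.py  .5815,-.158,.161,90,4 .583,-.145,.161,67,4 .590,-.133,.161,45,4 .602,-.126,.161,23,4 .615,-.1235,.161,1,4
```

```text
time_s: 51.28
ee_pos: [0.5808, -0.1997, 0.3019]
eef_rot: [0.707, 0.707, -0.001, -0.002]
ft_force: [-0.8, -0.2, 0.6]
finger_gap: 0.0439
time_s: 52.15
ee_pos: [0.5817, -0.2002, 0.3077]
eef_rot: [0.707, 0.707, -0.0, -0.0]
ft_force: [-0.7, 0.1, -1.5]
finger_gap: 0.0139
.5815,-.158,.161,90,4
{"linear":[[1.05,-0.01,-0.01],[1.06,0,0],[1.05,-0.01,-0.01],[1.06,0,0]],"rotation":[[0,0,0],[0,0,0],[0,0,0],[0,0,-0.01]]}
.583,-.145,.161,67,4
{"linear":[[0.32,0.04,0],[0.33,0,0],[0.33,-0.03,0],[0.32,-0.06,0]],"rotation":[[0,0,0.96],[0,0,0.96],[0,0,0.96],[0,0,0.95]]}
.590,-.133,.161,45,4
{"linear":[[0.34,0.04,0],[0.35,0.01,0],[0.35,-0.02,0],[0.34,-0.05,0]],"rotation":[[0,0,0.92],[0,0,0.92],[0,0,0.92],[0,0,0.91]]}
.602,-.126,.161,23,4
{"linear":[[0.34,0.09,0],[0.34,0.05,0],[0.34,0.02,0],[0.35,-0.01,0]],"rotation":[[0,0,0.92],[0,0,0.92],[0,0,0.91],[0,0,0.92]]}
.615,-.1235,.161,1,4
{"linear":[[0.32,0.07,0],[0.33,0.04,0],[0.33,0.01,0],[0.33,-0.03,-0.01]],"rotation":[[0,0,0.92],[0,0,0.91],[0,0,0.92],[0,0,0.91]]}
grasp now [ 0.5817 -0.2001  0.1607] xaxis deg 89.9 t 52.15 gap 0.013905016726975652
```

```bash
python3 -m jog '{"linear":[[1.05,0,0],[1.05,0,0],[1.05,0,0],[1.05,0,0],[0.32,0.04,0],[0.33,0,0],[0.33,-0.03,0],[0.32,-0.06,0],[0.34,0.04,0],[0.35,0,0],[0.35,-0.02,0],[0.34,-0.05,0]],"rotation":[[0,0,0],[0,0,0],[0,0,0],[0,0,0],[0,0,0.96],[0,0,0.96],[0,0,0.96],[0,0,0.96],[0,0,0.92],[0,0,0.92],[0,0,0.92],[0,0,0.92]]}'
python3 -m jog '{"linear":[[0.34,0.09,0],[0.34,0.05,0],[0.34,0.02,0],[0.35,0,0],[0.32,0.07,0],[0.33,0.04,0],[0.33,0,0],[0.33,-0.03,0],[0,0,0]],"rotation":[[0,0,0.92],[0,0,0.92],[0,0,0.92],[0,0,0.92],[0,0,0.92],[0,0,0.92],[0,0,0.92],[0,0,0.92],[0,0,0]]}'
python3 plan.py .669,-.123,.161,1,4 .680,-.1215,.161,22,4 .692,-.115,.161,45,4 .6995,-.103,.161,67,4 .7012,-.088,.161,90,4 .7008,-.04,.161,90,4
```

```text
time_s: 53.65
ee_pos: [0.5903, -0.1325, 0.308]
eef_rot: [0.925, 0.38, 0.0, -0.0]
ft_force: [-1.0, 0.4, -2.1]
finger_gap: 0.0138
time_s: 54.78
ee_pos: [0.6154, -0.1233, 0.308]
eef_rot: [1.0, 0.007, 0.0, 0.0]
ft_force: [-0.1, 0.2, -1.7]
finger_gap: 0.0138
.669,-.123,.161,1,4
{"linear":[[1.34,0.01,0],[1.34,0.01,0],[1.34,0.01,0],[1.34,0.02,0]],"rotation":[[0,0,-0.01],[0,0,-0.01],[0,0,-0.01],[0,0,-0.01]]}
.680,-.1215,.161,22,4
{"linear":[[0.27,-0.03,0],[0.28,-0.01,0],[0.28,0.02,0],[0.27,0.04,0]],"rotation":[[0,0,-0.88],[0,0,-0.87],[0,0,-0.88],[0,0,-0.87]]}
.692,-.115,.161,45,4
{"linear":[[0.34,-0.04,0],[0.34,0,0],[0.34,0.03,0],[0.34,0.06,0.01]],"rotation":[[0,0,-0.96],[0,0,-0.96],[0,0,-0.96],[0,0,-0.95]]}
.6995,-.103,.161,67,4
{"linear":[[0.34,-0.08,0],[0.35,-0.04,0],[0.35,-0.01,0],[0.36,0.02,0]],"rotation":[[0,0,-0.92],[0,0,-0.92],[0,0,-0.92],[0,0,-0.91]]}
.7012,-.088,.161,90,4
{"linear":[[0.36,-0.11,0],[0.37,-0.07,0],[0.38,-0.03,0],[0.37,0,0]],"rotation":[[0,0,-0.96],[0,0,-0.96],[0,0,-0.96],[0,0,-0.95]]}
.7008,-.04,.161,90,4
{"linear":[[1.2,-0.01,0],[1.2,-0.01,0],[1.2,-0.01,0],[1.2,-0.01,0]],"rotation":[[0,0,0],[0,0,0],[0,0,0],[0,0,0]]}
grasp now [ 0.6154 -0.1233  0.161 ] xaxis deg 0.8 t 54.775 gap 0.013828227940231988
```

```bash
python3 -m jog '{"linear":[[1.34,0,0],[1.34,0,0],[1.34,0,0],[1.34,0,0],[0.27,-0.03,0],[0.28,0,0],[0.28,0.02,0],[0.27,0.04,0],[0.34,-0.04,0],[0.34,0,0],[0.34,0.03,0],[0.34,0.06,0]],"rotation":[[0,0,0],[0,0,0],[0,0,0],[0,0,0],[0,0,-0.88],[0,0,-0.88],[0,0,-0.88],[0,0,-0.88],[0,0,-0.96],[0,0,-0.96],[0,0,-0.96],[0,0,-0.96]]}'
python3 -m jog '{"linear":[[0.34,-0.08,0],[0.35,-0.04,0],[0.35,0,0],[0.36,0,0],[0.36,-0.1,0],[0.37,-0.07,0],[0.37,-0.03,0],[0.37,0,0],[1.2,0,0],[1.2,0,0],[1.2,0,0],[1.2,0,0],[0,0,0]],"rotation":[[0,0,-0.92],[0,0,-0.92],[0,0,-0.92],[0,0,-0.92],[0,0,-0.95],[0,0,-0.95],[0,0,-0.95],[0,0,-0.95],[0,0,0],[0,0,0],[0,0,0],[0,0,0],[0,0,0]]}'
python3 plan.py
```

```text
time_s: 56.28
ee_pos: [0.6927, -0.1153, 0.3078]
eef_rot: [0.924, 0.383, -0.0, -0.0]
ft_force: [0.6, 0.2, -1.5]
finger_gap: 0.0135
time_s: 57.9
ee_pos: [0.7014, -0.0393, 0.3081]
eef_rot: [0.708, 0.706, 0.0, -0.0]
ft_force: [-0.6, 0.9, -1.1]
finger_gap: 0.0133
grasp now [ 0.7014 -0.0392  0.1611] xaxis deg 89.8 t 57.9 gap 0.013338121260225051
```

Lower 2 mm onto the wire, then advance slowly until it meets the stop (expected near y≈-0.016).

```bash
python3 -m jog '{"linear":[[0.5,0,0.2],[0.5,0,0],[0.5,0,0],[0.4,0,0],[0,0,0]],"rotation":[[0,0,0],[0,0,0],[0,0,0],[0,0,0],[0,0,0]]}'
python3 -m jog '{"linear":[[0.3,0,0],[0.3,0,0],[0,0,0]],"rotation":[[0,0,0],[0,0,0],[0,0,0]]}'; python3 plan.py
```

```text
time_s: 58.52
ee_pos: [0.7015, -0.0212, 0.306]
eef_rot: [0.709, 0.705, -0.0, -0.0]
ft_force: [-0.1, 0.6, -1.5]
finger_gap: 0.0136
time_s: 58.9
ee_pos: [0.7015, -0.0166, 0.306]
eef_rot: [0.709, 0.705, -0.001, 0.001]
ft_force: [-0.2, -4.8, -1.7]
finger_gap: 0.0136
grasp now [ 0.7015 -0.017   0.159 ] xaxis deg 89.7 t 58.9 gap 0.013615420824879997
```

```bash
python3 -m jog '{"linear":[[0.2,0,0],[0,0,0],[0,0,0],[-0.1,0,0],[0,0,0]],"rotation":[[0,0,0],[0,0,0],[0,0,0],[0,0,0],[0,0,0]]}'; python3 plan.py
python3 -m jog '{"linear":[[0,0,0.2],[0,0,0],[0,0,0]],"rotation":[[0,0,0],[0,0,0],[0,0,0]]}' 0
python3 -m jog '{"linear":[[0,0,-2],[0,0,-3],[0,0,-4],[-2,-2,-3],[-3,-2,-2],[0,0,0],[0,0,0]],"rotation":[[0,0,0],[0,0,0],[0,0,0],[0,0,0],[0,0,0],[0,0,0],[0,0,0]]}' 0
python3 - <<'E'
from h import *
c=cam("wrist");p=snapshot("wrist");cv2.imwrite("pics/w12.png",cv2.resize(p,None,fx=1.5,fy=1.5))
for k in("collar","cap1","nut1"):print(k,[(np.round(d["xyz"],3).tolist(),round(d["p"],2)) for d in find_in(k,"wrist")])
E
```

```text
time_s: 59.52
ee_pos: [0.7015, -0.016, 0.3064]
eef_rot: [0.709, 0.705, -0.001, 0.001]
ft_force: [-0.9, -5.3, -0.4]
finger_gap: 0.0139
grasp now [ 0.7016 -0.0164  0.1594] xaxis deg 89.7 t 59.525 gap 0.013912266967098911
time_s: 59.9
ee_pos: [0.7016, -0.0142, 0.3042]
eef_rot: [0.709, 0.705, 0.0, -0.0]
ft_force: [-0.4, 1.0, -0.3]
finger_gap: 0.0413
time_s: 60.78
ee_pos: [0.6613, -0.0641, 0.4448]
eef_rot: [0.709, 0.705, 0.001, 0.0]
ft_force: [0.4, 0.4, -0.3]
finger_gap: 0.0435
collar []
cap1 [([0.641, 0.023, 0.056], 0.94), ([0.608, 0.022, 0.054], 0.73)]
nut1 [([0.622, 0.02, 0.063], 0.33), ([0.618, 0.032, 0.087], 0.22)]
```

View pics/w12.png

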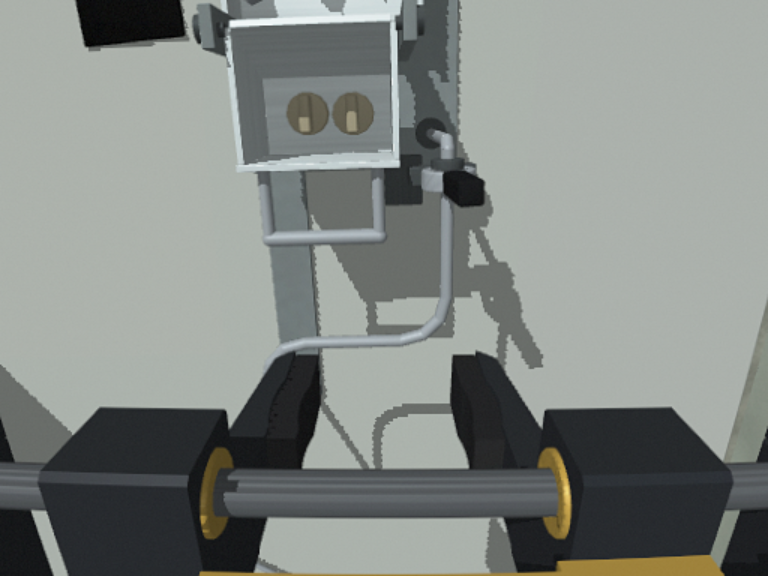

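The collar is against the stop disc at (447,165), both caps are in the upright tub, and no nuts are left in it. One last check of the tray.

```bash
python3 -m jog '{"linear":[[5,-1,0],[5,-1,0],[4,-1,0],[0,0,0],[0,0,0]],"rotation":[[0,0,0],[0,0,0],[0,0,0],[0,0,0],[0,0,0]]}' 0
python3 - <<'E'
from h import *
c=cam("wrist");p=snapshot("wrist");crop(p,100,0,400,250,2.6,"pics/w13.png")
for k in("collar","cap1","nut1"):print(k,[(np.round(d["xyz"],3).tolist(),round(d["p"],2)) for d in find_in(k,"wrist")])
E
```

```text
time_s: 61.6
ee_pos: [0.6321, 0.076, 0.4433]
eef_rot: [0.709, 0.706, -0.001, -0.0]
ft_force: [0.8, 0.2, 0.3]
finger_gap: 0.0438
collar []
cap1 [([0.368, 0.24, 0.018], 0.97), ([0.644, 0.026, 0.059], 0.77), ([0.609, 0.024, 0.054], 0.57)]
nut1 [([0.576, 0.134, 0.023], 0.77), ([0.566, 0.111, 0.026], 0.67), ([0.614, 0.119, 0.028], 0.62), ([0.653, 0.133, 0.024], 0.53)]
```

All four nuts were found in the tray and both caps in the tub. I'm handing in.

```bash
python3 -c "
from cell import *
print(finish_job())"
```

```text
the job is handed in; nothing more can be done
None
```

The whole job is done and handed in at about 62 s of the 210 s allowed; the hand-in gave no verdict.

- **Unlock:** I slid the collar round both bends until it met the parking stop (about 15 N of contact).
- **Empty the tub:** I tipped it to about 2.05 rad, so all four nuts dropped into the tray. Then I brought it back to its hard stop, where the force rose to 27 N with no further movement.
- **Load the caps:** There were two caps, and both went into the tub. Cap B had been knocked about 5 cm aside while I was moving cap A, so I found it again before gripping it.
- **Lock:** I slid the collar back round the rail until it touched the stop by the tub (about 5 N), then let go.

**Last checks:**
- The networks found four nuts in the tray and two caps in the tub.
- The last picture I could view showed the tub upright and the collar's ring against the stop disc.
- The collar finder returned nothing in the last two views, so its position rests on that picture and the contact force.
- I couldn't view the final tray picture because the 16-picture limit was reached, so the nut check there is by the network alone.
- I never went near the bottle, the screwdriver or the box, but I did not measure them again at the end.

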